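# Clamp a pipe coupling in the bench gauge by its thumbwheel

### The job

Stand the short pipe coupling in the bench gauge between the sliding jaw and the V block, let go of it, then close the jaw by rolling the exposed rim of the recessed thumbwheel with a fingertip until the coupling is pushed fully home in the V and stays lightly clamped upright. Press the wheel gently and do not over-tighten: the coupling is thin-walled. Move the jaw only by its wheel, and leave everything else on the bench where it is.

Things in the scene. Friction and masses are not known exactly. Their poses are not given: they have to be found in the camera images.
- coupling_center (a point): The short pipe coupling to be clamped: a plain grey plastic tube, upright, its ends closed by flush dark dust plugs, 42 mm outside diameter, 45 mm tall, about 0.1 kg, standing loose on the table. This point is its centre, half-way up; its z axis runs along the tube. Thin-walled: the jaw must not squeeze it with more than 10 N.
- coupling: The same coupling; the origin is the centre of its lower end.
- gauge: Grey bench gauge fixed to the bench. Origin on the table under it; x along the jaw's travel towards the V block, z up. Base 20 mm thick, 70 mm wide, x = -165 to 135 mm. Thumbwheel housing: x = -150 to -50 mm, 56 mm wide, top 56 mm over the table. Polished steel V block: x = 89 to 130 mm, 34 mm wide, top 56 mm, its 120 degree V open to -x. The floor between is flat, 20 mm over the table.
- seat (a point): Point on the gauge's floor (20 mm over the table) at gauge x = 75 mm: the axis of the coupling passes through it when the coupling is fully home in the V. Axes as the gauge's (x towards the V block, z up). The jaw's face then lies 21 mm before it.
- wheel_top (a point): Top of the thumbwheel's rim, nominally 62 mm over the table, at gauge x = -100 mm. The wheel sits off-centre on its axle: its top rises and falls by up to 3 mm as it turns. Axes as the gauge's. Knurled steel wheel, 50 mm diameter, 14 mm wide, axle along y; 3 to 9 mm of it stand out of the housing, over some 30 mm of x. A fingertip drawn over the top towards the V block (+x) closes the jaw.
- wheel (a joint): Angle of the thumbwheel, rad; grows as its top rolls towards the V block; 0 = jaw fully open; the jaw travels 15 mm per rad (0.6 mm per mm of rim). Rolling needs 1 to 2 N along the rim with the jaw free, more once it clamps. The rim is hard (about 20 N per mm): press with 4 to 6 N, over 20 N is too much; touch it slowly. Friction in the wheel holds the jaw where it is left.
- jaw (a joint): Travel of the sliding jaw, m: 0 = fully open (its face 61 mm before the seat), 0.040 = its face on a coupling that is fully home; with nothing between it could go on to 0.048.
- jaw_face (a point): Centre of the front face of the sliding jaw, a polished steel block 20 mm thick, 30 mm wide, from the gauge's floor to 56.5 mm above the table; 38 mm above the table. It moves with the jaw.
- long_sleeve: Bystander: longer grey tube of the same diameter (42 mm), 85 mm tall, upright, plugged likewise, plugged likewise, plugged likewise, plugged likewise. Origin at the centre of its lower end.
- wide_collar: Bystander: wide grey ring, 62 mm in diameter, 40 mm tall. Origin at the centre of its lower end.
- elbow: Bystander: grey pipe elbow standing on one end, 72 mm tall. Origin at the centre of its lower end.
- tape: Bystander: black tape measure, 70 x 35 x 65 mm. Origin under its centre.
- driver: Bystander: screwdriver lying on the bench. Origin under its centre.
- carton: Bystander: cardboard box, 100 x 130 x 70 mm. Origin under its centre.
There are look-alikes about, which are no part of the job. What is shaped like the coupling but blue is not meant.

How it is judged:
On the way, in this order (a step that is already met when the one before it is completed fails the run):
1. the coupling stands upright on the gauge's floor between jaw and V block, let go (z of coupling_center in the frame of seat between 0.02 and 0.025 m and horizontal distance between coupling_center and seat below 0.045 m and angle between coupling_center's own z axis and vertical below 0.08 rad and contact force between the fingers and coupling below 0.1 N), for 0.2 s.
2. the jaw, driven by the thumbwheel, presses the coupling home in the V with over 1.5 N (contact force between jaw and coupling above 1.5 N and horizontal distance between coupling_center and seat below 0.003 m and contact force between the fingers and coupling below 0.1 N), for 0.15 s.
At the end, for the whole second after the job is handed in: The coupling stands upright (within 3.4 degrees) on the gauge's floor, its axis within 3 mm of the seat point, at rest, and the jaw still bears on it with more than 0.5 N (horizontal distance between coupling_center and seat below 0.003 m and z of coupling_center in the frame of seat between 0.02 and 0.025 m and angle between coupling_center's own z axis and vertical below 0.06 rad and contact force between jaw and coupling above 0.5 N and linear speed of coupling below 0.01 m/s); the robot touches nothing.
It fails at once if the jaw squeezes the coupling with more than 10 N (contact force between jaw and coupling above 10 N).
It fails at once if the thumbwheel is pressed with more than 20 N (contact force between anything else and wheel above 20 N).
It fails at once if the robot pushes the jaw itself (over 3 N) (contact force between any of the fingers, the arm and jaw above 3 N).
It fails at once if a bystander is moved by more than 20 mm (distance of any of long_sleeve, wide_collar, elbow, tape, driver, carton from where it was at the start of the episode above 0.02 m).
It also fails if it takes over 69 s, if anything falls off the work surface, if the arm or the gripper's body presses on something with over 40 N, if the wrist force passes 120 N, or if a joint passes its speed limit or range.

### The arm

A 6-joint arm with a two-finger parallel gripper is mounted at the origin on the work surface. World frame = base frame: x ahead of the robot, y to its left, z up, the work surface at z = 0. Lengths are in m, angles in rad, forces in N, time in s.
With the tool pointing down it reaches from about 0.3 to 0.775 m from the base axis. Payload 14.6 kg.
Tool frame: the origin (TCP) lies at the very end of the fingers, on their centre line; the grasp point (between the pads) lies 19 mm behind it; z points along the fingers, y is the direction in which the jaws open and shut (so a half turn about z gives the same grasp; the last joint's range is limited). The gripper opens to 94 mm and grips with 3 to 60 N. Pads are 16 mm wide; open, the fingers measure 119 mm over their backs; the gripper's body (75 mm by 177 mm) begins 78 mm behind the grasp point.
Start: joints at [-0.067, 0.3, 1.521, -0, 1.321, -0.067], TCP at [0.55, -0, 0.205] pointing down, gripper open.
Joint ranges: [-3.03, 3.03], [-0.79, 2.21], [0.23, 2.52], [-1.04, 4.18], [0, 3.07], [-2.55, 2.55]. Speed limits (rad/s): [2.22, 2.22, 2.57, 3.14, 3.14, 3.14].

### API

Orientations are given as [roll, pitch, yaw] about the fixed x, y, z axes, in that order (R = Rz(yaw) Ry(pitch) Rx(roll)).
In Python, from station import ctrl, eyes gives the robot as it stands.
- The arm moves only by the tool jog_arm, never from a script. Its argument "moves" is a list of rows, each a list of 3 entries, a list of its own where there are three numbers: the shift along the world's x, y, z in mm, then the turn, a rotation vector about the world's x, y, z in units of 5 degrees (1.0 is 5 degrees), then the finger opening in mm, from 0 to 94. In form: [[[tx, ty, tz], [wx, wy, wz], jaw], ...]. A call has 1 to 5 rows; each row is the pose to reach, as a shift and turn from the pose commanded when the call began; what a row does not reach only later rows make up. A row lasts 1/12 s, in which the tool goes at most 41.7 mm and 7.16 degrees, less where a joint would pass 70% of its speed; a pose out of reach is approached as far as the arm can. A call with a gripper value outside its range is refused whole. The fingers move at their own pace and stop on an object; "squeeze" is the grip in N (left out, the last holds). Time passes only in rows, so rows that repeat a pose let the fingers close. It gives the time, the measured TCP pose, the force and the opening at its end, in the units of the state.
- ctrl.get_obs(): the state, without advancing time (a new reading comes with each control period).
- eyes.camera(name): name is "scene" or "side" or "wrist"; returns a dict with "frame" (384x512x3 uint8, red, green, blue), "vertical_fov" (degrees; the focal length in pixels is half the picture's height over the tangent of half this angle, whatever the lens; pixels are square), "cx", "cy" (the principal point, pixels), "k1" (the pictures are not rectified: a ray, as slopes to the right and down, at radius r is drawn at 1 + k1 r^2 times it, then the intrinsics apply), "eye" and "attitude" of the camera in the world; the wrist camera has in their place "hand_eye" (4x4, takes a point from camera to tool coordinates, whose origin is the TCP and whose axes are the flange's). Camera axes: x right, y down, z forward; pixel columns grow to the right and rows downward; lengths in m; the calibration is good to about 2 mm. A picture is of the moment at which its call begins: read the wrist's pose just before it. There is no depth.
- ctrl.hand_in(): hands the job in, once; it reports no verdict.
The state is a dict: "time_s": time; "qpos": joint angles; "joint_vel": joint speeds; "tau": joint torques, N m; "ee_pos": TCP position; "eef_rot": TCP orientation; "force": force on the tool from outside, world axes, zero at the start; "moment": the same for the moment, N m; "grip_width": finger opening in m.
Only numpy, scipy, OpenCV 4.12 (cv2) and the standard library are available. Lean on these libraries where they do the work, as an engineer would, in place of code of your own. Each camera call takes 0.05 s, during which the arm holds its last target.

## Working session

There is one attempt and no reset: what is moved stays moved. The work goes in short steps, Python scripts to look and compute and a tool call to move; the robot and the scene stay as the last step left them, time stands still between calls to the robot, and variables do not carry over. Pictures are saved under pics/ and viewed, and the job is handed in when it is done.

Besides the shell and the picture viewer there is one more tool, called after "Call:" by a JSON object that holds its "fn" and its "kwargs", one argument or row to a line. jog_arm: Moves the arm, as the interface text tells. Its arguments: {"type":"object","properties":{"moves":{"type":"array","items":{"type":"array"}},"squeeze":{"type":"number"}},"required":["moves"]}

```bash
ls; mkdir -p pics; cat > h.py <<'E'
import numpy as np, cv2
from station import ctrl, eyes
from scipy.spatial.transform import Rotation as R
def snap(name,fn):
    o=ctrl.get_obs(); c=eyes.camera(name)
    cv2.imwrite('pics/'+fn,np.ascontiguousarray(c['frame'][:,:,::-1]))
    d={k:v for k,v in c.items() if k!='frame'}; d['obs']=o
    import pickle; pickle.dump(d,open('pics/'+fn+'.pkl','wb')); return d
E
python3 - <<'E'
from h import *
for n in ['scene','side','wrist']:
    d=snap(n,n+'0.png'); o=d.pop('obs'); print(d)
print(o)
E
```

```text
pics
{'vertical_fov': 57.50625446449406, 'cx': 247.2475590009049, 'cy': 194.2949145394925, 'k1': 0.036661390139598585, 'eye': array([ 1.42999418, -0.00433087,  0.64594985]), 'attitude': array([-2.14443587, -0.01377594,  1.5918139 ])}
{'vertical_fov': 48.33834080017252, 'cx': 263.1961579312765, 'cy': 194.0248435932396, 'k1': -0.06497992543066991, 'eye': array([-0.1785221 , -0.82375847,  0.84649605]), 'attitude': array([-2.18526413,  0.01386574, -0.724655  ])}
{'vertical_fov': 66.2924914795547, 'cx': 259.54032236538023, 'cy': 191.17363215692993, 'k1': 0.026748716535951886, 'hand_eye': array([[ 1.64078052e-04, -9.58580777e-01, -2.84820764e-01,
         8.42757226e-02],
       [ 9.99999873e-01,  2.92984205e-04, -4.09980629e-04,
        -6.23150383e-04],
       [ 4.76447535e-04, -2.84820661e-01,  9.58580703e-01,
        -1.80280669e-01],
       [ 0.00000000e+00,  0.00000000e+00,  0.00000000e+00,
         1.00000000e+00]])}
{'time_s': 0.1, 'qpos': array([-6.65816560e-02,  3.00390699e-01,  1.52150491e+00, -7.05195731e-06,
        1.32069420e+00, -6.65449528e-02]), 'joint_vel': array([ 0.00061933, -0.001351  ,  0.00078561,  0.00173964, -0.00106628,
        0.00100712]), 'tau': array([ 1.84928511e-03, -5.32644153e+01, -3.53284299e+01,  7.10431044e-02,
        2.34944851e-02, -7.30603051e-05]), 'ee_pos': array([5.49771609e-01, 2.05316784e-05, 2.04962654e-01]), 'eef_rot': array([-3.14059725e+00, -5.94910611e-05,  1.57076134e+00]), 'force': array([-0.35332434,  0.45065643, -0.14158226]), 'moment': array([ 0.04575519,  0.02815281, -0.02796651]), 'grip_width': 0.09382715580038509}
```

View pics/scene0.png

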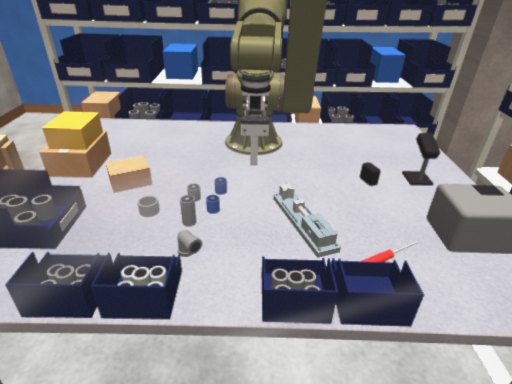

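View pics/side0.png

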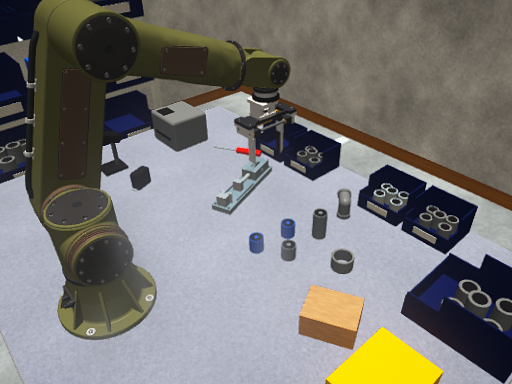

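View pics/wrist0.png

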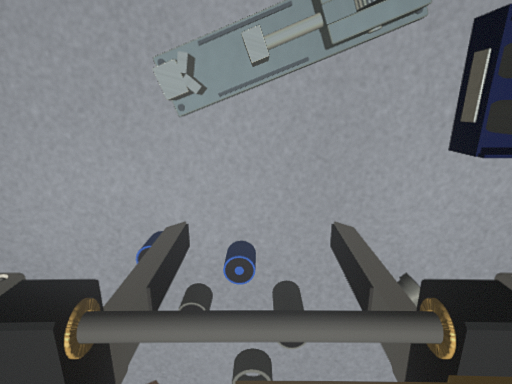

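```bash
cat >> h.py <<'E'
import pickle
def load(fn): return pickle.load(open('pics/'+fn+'.pkl','rb'))
def cam(d):
    f=192/np.tan(np.radians(d['vertical_fov'])/2)
    if 'eye' in d: return f,R.from_euler('xyz',d['attitude']).as_matrix(),np.array(d['eye'])
    o=d['obs']; Rt=R.from_euler('xyz',o['eef_rot']).as_matrix(); H=d['hand_eye']
    return f,Rt@H[:3,:3],Rt@H[:3,3]+o['ee_pos']
def proj(d,p):
    f,M,e=cam(d); q=(np.atleast_2d(p)-e)@M; s=q[:,:2]/q[:,2:]
    s=s*(1+d['k1']*(s**2).sum(1,keepdims=True)); return s*f+[d['cx'],d['cy']]
def ray(d,uv):
    f,M,e=cam(d); s=(np.array(uv,float)-[d['cx'],d['cy']])/f; u=s.copy()
    for _ in range(20): u=s/(1+d['k1']*(u**2).sum())
    return e,M@np.array([u[0],u[1],1])
def atz(d,uv,z):
    e,v=ray(d,uv); return e+v*(z-e[2])/v[2]
def crop(fn,x0,y0,x1,y1,k,out):
    im=cv2.imread('pics/'+fn)[y0:y1,x0:x1]; cv2.imwrite('pics/'+out,cv2.resize(im,None,fx=k,fy=k,interpolation=cv2.INTER_CUBIC))
E
python3 - <<'E'
from h import *
crop('scene0.png',120,160,360,260,3.3,'c1.png')
crop('side0.png',190,140,390,290,4,'c2.png')
for n,uvs in [('scene0.png',[(194,192),(188,212),(213,205),(221,187),(149,206)]),('side0.png',[(288,250),(320,223),(256,242),(288,228)]),('wrist0.png',[(195,298),(288,310),(240,265),(252,365),(180,80),(256,43)])]:
    d=load(n)
    for uv in uvs: print(n,uv,atz(d,uv,0.03).round(3))
E
```

```text
scene0.png (194, 192) [ 0.47 -0.19  0.03]
scene0.png (188, 212) [ 0.582 -0.191  0.03 ]
scene0.png (213, 205) [ 0.542 -0.12   0.03 ]
scene0.png (221, 187) [ 0.435 -0.105  0.03 ]
scene0.png (149, 206) [ 0.555 -0.314  0.03 ]
side0.png (288, 250) [ 0.451 -0.2    0.03 ]
side0.png (320, 223) [ 0.606 -0.179  0.03 ]
side0.png (256, 242) [ 0.407 -0.114  0.03 ]
side0.png (288, 228) [ 0.518 -0.131  0.03 ]
wrist0.png (195, 298) [ 0.458 -0.178  0.03 ]
wrist0.png (288, 310) [ 0.589 -0.198  0.03 ]
wrist0.png (240, 265) [ 0.522 -0.126  0.03 ]
wrist0.png (252, 365) [ 0.537 -0.295  0.03 ]
wrist0.png (180, 80) [0.459 0.11  0.03 ]
wrist0.png (256, 43) [0.545 0.147 0.03 ]
```

View pics/c1.png

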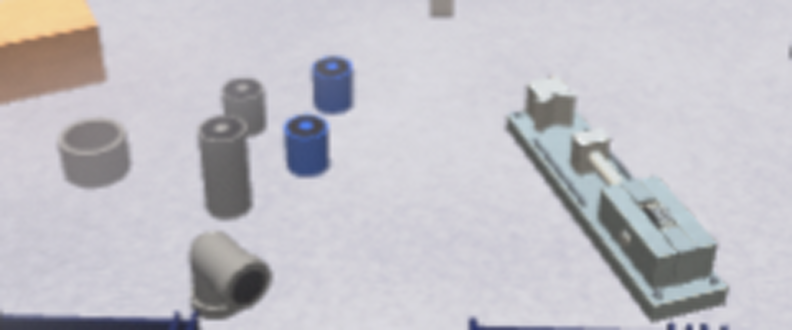

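View pics/c2.png

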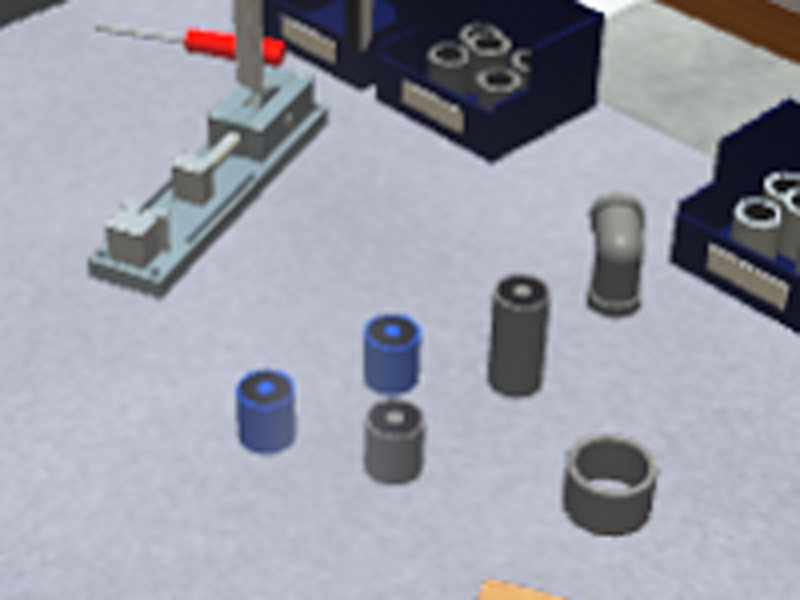

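```bash
python3 - <<'E'
from h import *
print(atz(load('scene0.png'),(193.6,186.4),.045), atz(load('side0.png'),(289,244.2),.045))
d=load('wrist0.png'); print(cam(d)[2],cam(d)[1]); print(R.from_euler('xyz',d['obs']['eef_rot']).as_matrix().round(3))
crop('wrist0.png',140,0,440,130,2.6,'c3.png')
E
```

```text
[ 0.45979032 -0.19156308  0.045     ] [ 0.45838166 -0.19605564  0.045     ]
[0.54933086 0.08428554 0.38524887] [[ 9.99998908e-01  5.42959857e-04 -1.37411712e-03]
 [ 1.29181571e-04 -9.58597739e-01 -2.84763689e-01]
 [-1.47184082e-03  2.84763200e-01 -9.58596763e-01]]
[[ 0.     1.    -0.001]
 [ 1.    -0.     0.   ]
 [ 0.    -0.001 -1.   ]]
```

View pics/c3.png

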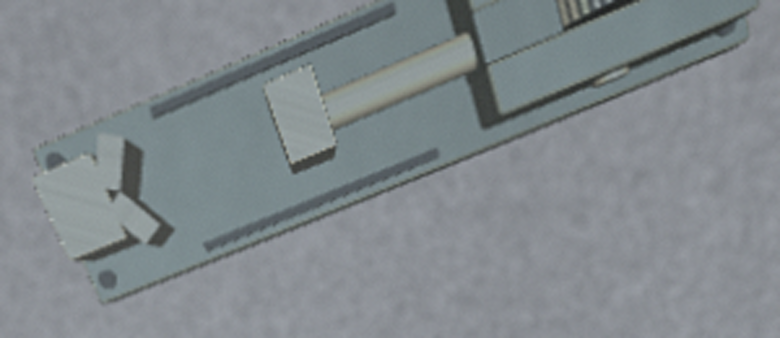

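Call:
{"fn": "jog_arm", "kwargs": {
  "moves": [
    [[10,40,10],[0,0,0],94],
    [[20,80,20],[0,0,0],94],
    [[30,120,30],[0,0,0],94],
    [[30,130,30],[0,0,0],94],
    [[30,130,30],[0,0,0],94]
  ]
}}

```text
time_s: 0.57
ee_pos: [0.5799, 0.1328, 0.2353]
eef_rot: [-3.142, -0.0, 1.574]
force: [-0.5, -0.1, -0.8]
grip_width: 0.0938
```

```bash
python3 - <<'E'
from h import *
d=snap('wrist','w1.png'); print(d['obs']['ee_pos'],d['obs']['eef_rot'],d['obs']['time_s'],d['obs']['joint_vel'].round(3))
im=cv2.imread('pics/w1.png'); cv2.imwrite('pics/w1b.png',cv2.resize(im,(800,600),interpolation=cv2.INTER_CUBIC))
E
```

```text
[0.57994959 0.13279735 0.23525094] [-3.14150909e+00 -2.54264946e-04  1.57427179e+00] 0.5667 [-0.067 -0.016  0.051 -0.012 -0.011 -0.051]
```

View pics/w1b.png

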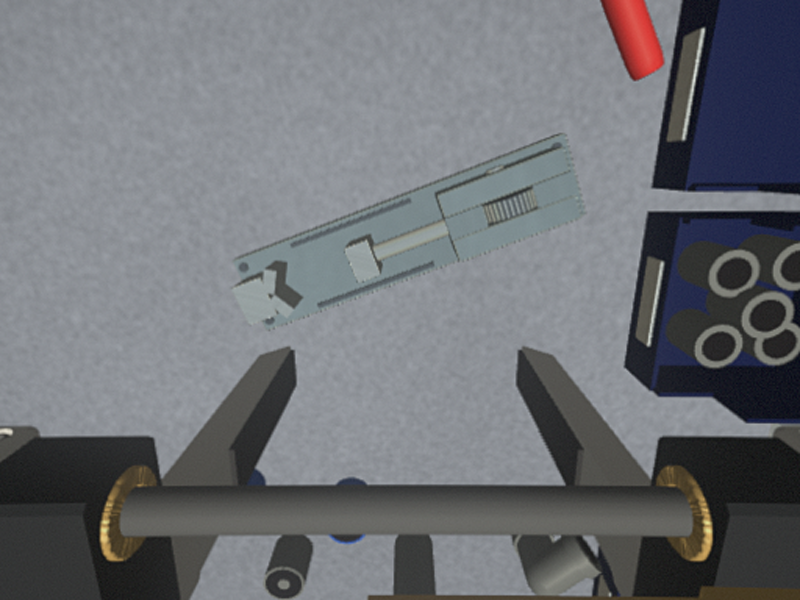

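```bash
python3 - <<'E'
from h import *
crop('w1.png',140,110,270,215,6,'w1c.png')
crop('w1.png',260,75,390,180,6,'w1d.png')
E
```

```text
(no output)
```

View pics/w1c.png

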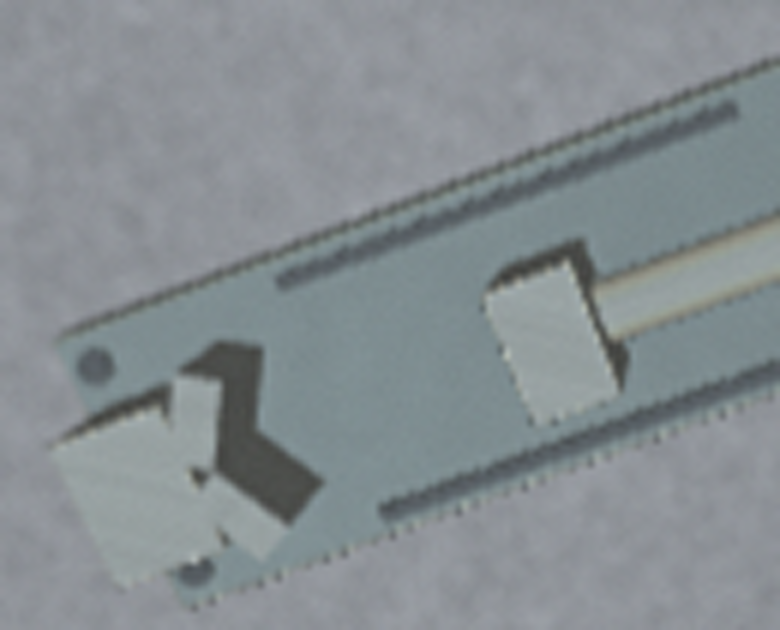

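View pics/w1d.png

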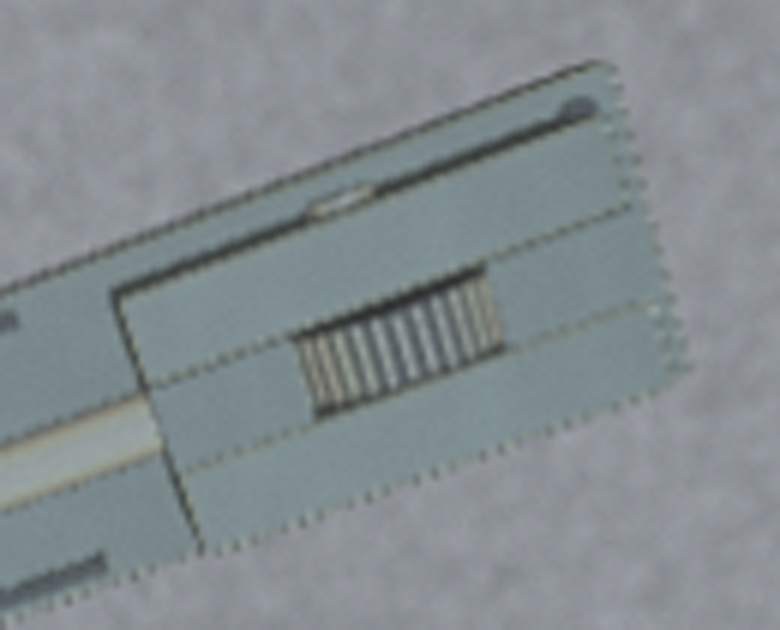

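```bash
cat > fit.py <<'E'
from h import *
from scipy.optimize import least_squares
d=load('w1.png')
A=[((135,-35,20),(58,338)),((135,35,20),(198,608)),((130,-17,56),(52,448)),((130,17,56),(122,588)),((14,-15,56.5),(485,297)),((14,15,56.5),(540,427)),((-6,-15,56.5),(570,262)),((-6,15,56.5),(622,390))]
B=[((-165,-35,20),(603,62)),((-50,-28,56),(115,293)),((-50,28,56),(203,550)),((-150,28,56),(685,370)),((-150,-28,56),(605,118))]
P=np.array([a[0] for a in A+B])/1000.
U=np.array([np.array(a[1])/6+(140,110)-.4 for a in A]+[np.array(a[1])/6+(260,75)-.4 for a in B])
def T(p,P):
    c,s=np.cos(p[2]),np.sin(p[2]); return np.c_[P[:,0]*c-P[:,1]*s+p[0],P[:,0]*s+P[:,1]*c+p[1],P[:,2]]
f=lambda p:(proj(d,T(p,P))-U).ravel()
r=least_squares(f,[.56,.16,-2.75],loss='soft_l1')
print(r.x,np.degrees(r.x[2])); print(r.fun.reshape(-1,2).round(2))
print('seat',T(r.x,np.array([[.075,0,.02]])),'wheel',T(r.x,np.array([[-.1,0,.062]])))
w=np.array([(300,338),(318,417),(483,268),(503,347)])/6+(260,75)-.4
print([T(r.x,np.zeros((1,3))) is None]+[ (lambda q:(np.array([[np.cos(r.x[2]),np.sin(r.x[2])],[-np.sin(r.x[2]),np.cos(r.x[2])]])@(q[:2]-r.x[:2])).round(4))(atz(d,u,.056)) for u in w])
E
python3 fit.py
```

```text
[ 0.56469958  0.14868131 -2.77742166] -159.13453880791448
[[-1.85  1.17]
 [-2.81  1.17]
 [-1.21  0.45]
 [-0.86  0.83]
 [12.39 -4.95]
 [12.24 -4.35]
 [13.41 -4.86]
 [13.47 -3.68]
 [ 0.82 -0.39]
 [-0.38  1.7 ]
 [ 0.02  1.92]
 [-1.66  3.16]
 [-0.37 -0.67]]
seat [[0.49461813 0.1219682  0.02      ]] wheel [[0.65814152 0.18429879 0.062     ]]
[False, array([-0.0827, -0.0083]), array([-0.0813,  0.0079]), array([-0.1206, -0.0085]), array([-0.1201,  0.0077])]
```

```bash
cat >> fit.py <<'E'
print('---')
k=[i for i in range(len(P)) if i not in(4,5,6,7)]
J=np.zeros((13,3)); J[4:8,0]=1
g=lambda p:(proj(d,T(p,P+J*p[3])+np.array([0,0,p[4]]))-U).ravel()
for fr in (0,1):
    r=least_squares(lambda p:g(np.r_[p[:4],p[4]*fr]),[.56,.16,-2.75,.015,0],loss='soft_l1')
    print(r.x,np.degrees(r.x[2])); print(r.fun.reshape(-1,2).round(2).tolist())
    print('seat',T(r.x,np.array([[.075,0,.02]])),'wheel',T(r.x,np.array([[-.1,0,.062]])))
E
python3 fit.py | sed -n '/---/,$p'
```

```text
---
[ 0.56580628  0.14994487 -2.77325045  0.01852453  0.        ] -158.89554639804422
[[-1.04, 0.68], [-1.84, 0.66], [-0.28, -0.11], [0.14, 0.27], [-0.67, -0.58], [-0.47, -0.2], [0.19, -0.5], [0.6, 0.45], [1.56, -1.97], [0.42, 0.48], [0.99, 0.75], [-0.65, 1.58], [0.47, -2.33]]
seat [[0.49583686 0.12293967 0.02      ]] wheel [[0.65909883 0.1859518  0.062     ]]
[ 0.56574949  0.14930982 -2.7746485   0.01875362 -0.00310972] -158.97564874986602
[[-0.24, 0.53], [-1.3, 0.21], [0.57, -0.4], [0.84, -0.2], [-0.54, -0.49], [-0.46, -0.29], [0.19, -0.34], [0.5, 0.43], [0.73, -1.09], [0.25, 0.9], [0.63, 0.79], [-1.69, 2.0], [-0.44, -1.48]]
seat [[0.49574239 0.12240247 0.02      ]] wheel [[0.6590923  0.18518629 0.062     ]]
```

```bash
cat >> fit.py <<'E'
print('+++')
m=np.ones(26); m[22:26]=0
r=least_squares(lambda p:g(np.r_[p[:4],0])*m,[.56,.16,-2.75,.015],loss='soft_l1')
p=r.x
print(r.x,np.degrees(r.x[2])); print(r.fun.reshape(-1,2).round(2).tolist())
print('seat',T(r.x,np.array([[.075,0,.02]])),'wheel',T(r.x,np.array([[-.1,0,.062]])))
def box(x0,x1,w,z0,z1):
    return [[(x0,-w,z),(x1,-w,z),(x1,w,z),(x0,w,z)] for z in (z0,z1)]
im=cv2.imread('pics/w1.png'); K=4; x0,y0=140,75
im=cv2.resize(im[y0:215,x0:x0+250],None,fx=3.2,fy=3.2,interpolation=cv2.INTER_CUBIC)
f=p[3]*1000
for b in [box(-165,135,35,0,20),box(-150,-50,28,20,56),box(89,130,17,20,56),box(-6+f,14+f,15,20,56.5),box(-115,-85,7,56,56)]:
    for q in b: 
        u=(proj(d,T(p,np.array(q)/1000.))+.5-[x0,y0])*3.2
        cv2.polylines(im,[u.round().astype(int)],True,(0,0,255),1)
cv2.imwrite('pics/ov.png',im)
E
python3 fit.py | sed -n '/+++/,$p'
```

```text
+++
[ 0.56578668  0.14995182 -2.77364342  0.01850873] -158.91806156582408
[[-1.06, 0.63], [-1.88, 0.62], [-0.31, -0.15], [0.11, 0.23], [-0.68, -0.6], [-0.49, -0.22], [0.18, -0.51], [0.59, 0.44], [1.57, -1.92], [0.42, 0.49], [0.97, 0.76], [-0.0, 0.0], [0.0, -0.0]]
seat [[0.49580665 0.12297411 0.02      ]] wheel [[0.65909337 0.18592209 0.062     ]]
```

View pics/ov.png

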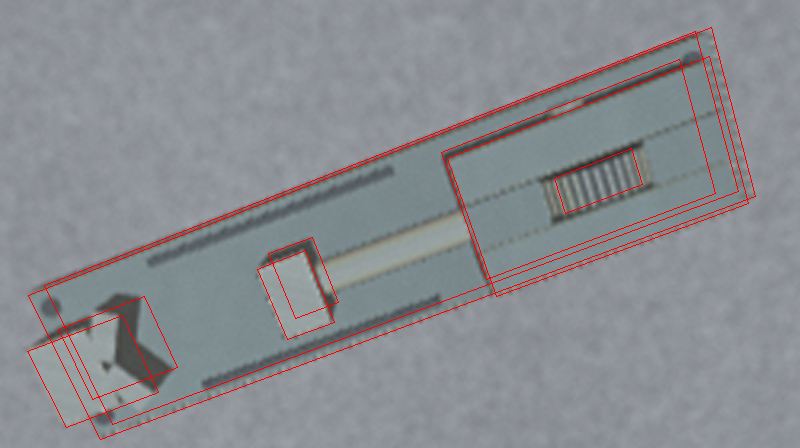

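Call:
{"fn": "jog_arm", "kwargs": {
  "moves": [
    [[-14,-38,0],[0,0,0],94],
    [[-28,-76,0],[0,0,0],94],
    [[-42,-114,0],[0,0,0],94],
    [[-56,-152,0],[0,0,0],94],
    [[-70,-190,0],[0,0,0],94]
  ]
}}

```text
time_s: 1.03
ee_pos: [0.5082, -0.0628, 0.235]
eef_rot: [-3.141, 0.0, 1.57]
force: [1.0, 0.4, -0.4]
grip_width: 0.0939
```

Call:
{"fn": "jog_arm", "kwargs": {
  "moves": [
    [[-14,-38,0],[0,0,0],94],
    [[-28,-76,0],[0,0,0],94],
    [[-42,-114,-20],[0,0,0],94],
    [[-50,-136,-60],[0,0,0],94],
    [[-50,-136,-85],[0,0,0],94]
  ]
}}

```text
time_s: 1.45
ee_pos: [0.4576, -0.2001, 0.1493]
eef_rot: [3.141, 0.001, 1.566]
force: [1.2, -0.2, -1.0]
grip_width: 0.0939
```

Call:
{"fn": "jog_arm", "kwargs": {
  "moves": [
    [[0,0,0],[0,0,0],94],
    [[0,0,0],[0,0,0],94],
    [[0,0,0],[0,0,0],94]
  ]
}}

```text
time_s: 1.7
ee_pos: [0.4604, -0.1962, 0.1522]
eef_rot: [3.14, 0.001, 1.571]
force: [0.4, 0.3, 0.5]
grip_width: 0.094
```

```bash
python3 - <<'E'
from h import *
d=snap('wrist','w2.png'); print(d['obs']['ee_pos'],d['obs']['eef_rot'],d['obs']['time_s'],d['obs']['joint_vel'].round(3))
im=cv2.imread('pics/w2.png'); cv2.imwrite('pics/w2b.png',cv2.resize(im,(800,600),interpolation=cv2.INTER_CUBIC))
E
```

```text
[ 0.46042568 -0.19623657  0.15215468] [3.14012029e+00 7.14694398e-04 1.57062454e+00] 1.7 [ 0.016 -0.012 -0.013  0.    -0.005  0.001]
```

View pics/w2b.png

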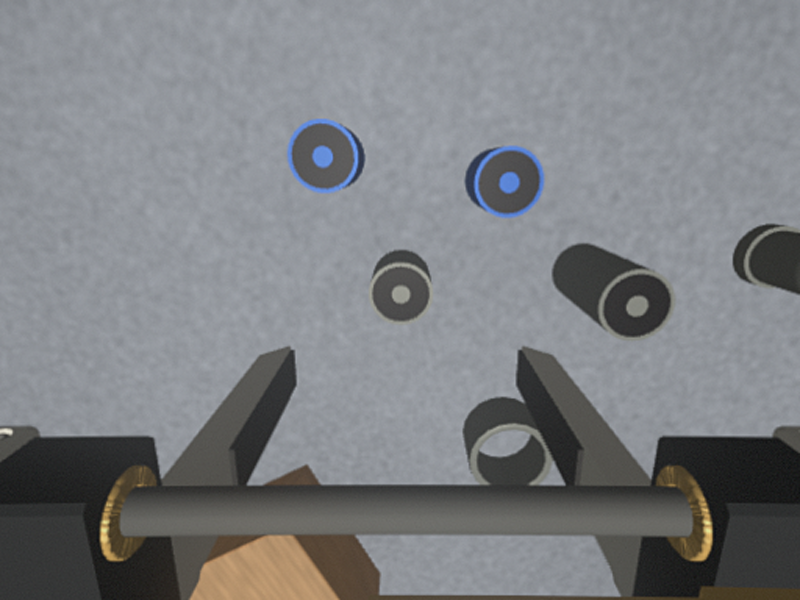

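```bash
python3 - <<'E'
from h import *
d=load('w2.png')
for uv in [(401,293),(323,156),(509,182)]: print(atz(d,np.array(uv)/1.5625-.3,.045))
print(atz(d,np.array((637,306))/1.5625-.3,.085))
E
```

```text
[ 0.4565889  -0.19325228  0.045     ]
[ 0.4104304  -0.10849412  0.045     ]
[ 0.5221593  -0.12348614  0.045     ]
[ 0.58936913 -0.18955971  0.085     ]
```

Call:
{"fn": "jog_arm", "kwargs": {
  "moves": [
    [[-3,3,-40],[0,0,0],94],
    [[-3,3,-80],[0,0,0],94],
    [[-3,3,-115],[0,0,0],94],
    [[-3,3,-138],[0,0,0],94],
    [[-3,3,-138],[0,0,0],94]
  ]
}}

```text
time_s: 2.17
ee_pos: [0.456, -0.1918, 0.01]
eef_rot: [-3.138, -0.002, 1.572]
force: [-0.3, 0.0, 0.5]
grip_width: 0.094
```

Call:
{"fn": "jog_arm", "kwargs": {
  "moves": [
    [[0,0,0],[0,0,0],60],
    [[0,0,0],[0,0,0],48],
    [[0,0,0],[0,0,0],44],
    [[0,0,0],[0,0,0],38],
    [[0,0,0],[0,0,0],38]
  ],
  "squeeze": 10
}}

```text
time_s: 2.58
ee_pos: [0.4576, -0.1933, 0.0136]
eef_rot: [3.14, 0.001, 1.571]
force: [0.4, 0.6, -0.6]
grip_width: 0.0639
```

Call:
{"fn": "jog_arm", "kwargs": {
  "moves": [
    [[0,0,0],[0,0,0],36],
    [[0,0,0],[0,0,0],36],
    [[0,0,0],[0,0,0],36],
    [[0,0,0],[0,0,0],36],
    [[0,0,0],[0,0,0],36]
  ]
}}

```text
time_s: 3.0
ee_pos: [0.457, -0.193, 0.0125]
eef_rot: [-3.142, 0.0, 1.571]
force: [-0.5, 0.9, 2.5]
grip_width: 0.0418
```

Call:
{"fn": "jog_arm", "kwargs": {
  "moves": [
    [[0,0,30],[0,0,0],36],
    [[0,0,70],[0,0,0],36],
    [[0,10,105],[0,0,0],36],
    [[0,45,125],[0,0,-1.3],36],
    [[4,80,130],[0,0,-2.6],36]
  ]
}}

```text
time_s: 3.42
ee_pos: [0.4617, -0.1135, 0.146]
eef_rot: [3.136, 0.0, 1.338]
force: [1.2, 0.8, -0.5]
grip_width: 0.0416
```

Call:
{"fn": "jog_arm", "kwargs": {
  "moves": [
    [[6,35,0],[0,0,-1.3],36],
    [[12,70,0],[0,0,-2.6],36],
    [[18,105,0],[0,0,-3.9],36],
    [[24,140,0],[0,0,-5.2],36],
    [[30,175,0],[0,0,-6.5],36]
  ]
}}

```text
time_s: 3.83
ee_pos: [0.4903, 0.0595, 0.1424]
eef_rot: [-3.142, 0.0, 0.785]
force: [0.4, -0.1, -0.9]
grip_width: 0.0417
```

Call:
{"fn": "jog_arm", "kwargs": {
  "moves": [
    [[4,20,0],[0,0,-1.3],36],
    [[8,40,0],[0,0,-2.6],36],
    [[12,55,0],[0,0,-3.9],36],
    [[14,64,0],[0,0,-4.68],36],
    [[14,64,0],[0,0,-4.68],36]
  ]
}}

```text
time_s: 4.25
ee_pos: [0.5045, 0.1231, 0.1421]
eef_rot: [-3.141, 0.0, 0.38]
force: [0.3, -1.0, -1.1]
grip_width: 0.0418
```

Call:
{"fn": "jog_arm", "kwargs": {
  "moves": [
    [[0,0,0],[0,0,0],36],
    [[0,0,0],[0,0,0],36],
    [[0,0,0],[0,0,0],36]
  ]
}}

```text
time_s: 4.5
ee_pos: [0.5044, 0.1211, 0.1424]
eef_rot: [3.142, 0.0, 0.383]
force: [0.9, 0.6, -1.0]
grip_width: 0.0418
```

```bash
python3 - <<'E'
from h import *
d=snap('wrist','w3.png'); print(d['obs']['ee_pos'],d['obs']['eef_rot'],d['obs']['time_s'],d['obs']['grip_width'])
im=cv2.imread('pics/w3.png'); cv2.imwrite('pics/w3b.png',cv2.resize(im,(800,600),interpolation=cv2.INTER_CUBIC))
print(R.from_euler('xyz',d['obs']['eef_rot']).as_matrix().round(3))
E
```

```text
[0.5043708  0.12106303 0.14239374] [3.14156251e+00 1.24099432e-04 3.82899866e-01] 4.5 0.04184368875078026
[[ 0.928  0.374 -0.   ]
 [ 0.374 -0.928 -0.   ]
 [-0.     0.    -1.   ]]
```

View pics/w3b.png

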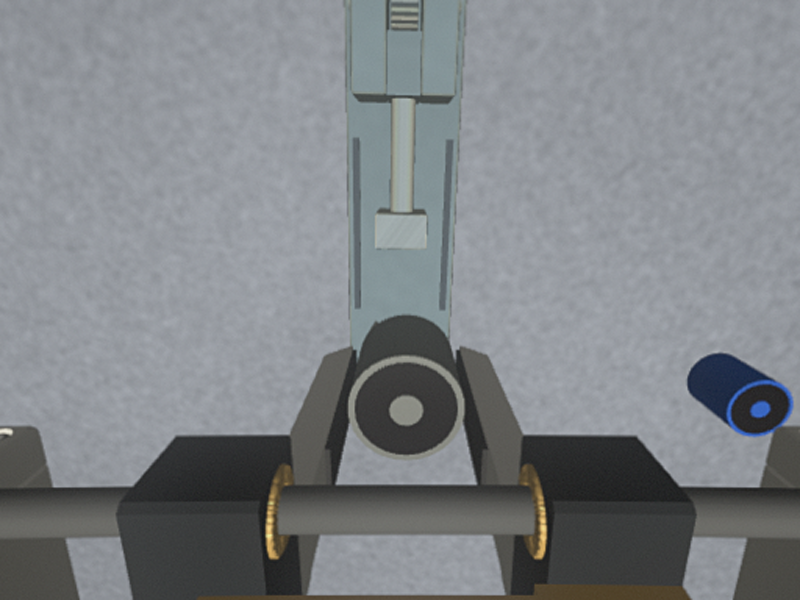

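```bash
python3 - <<'E'
from h import *
d=load('w3.png')
q=np.array([.56578668,.14995182,-2.77364342]); c,s=np.cos(q[2]),np.sin(q[2])
G=lambda P:(np.array([[c,s],[-s,c]])@(np.array(P)[:2]-q[:2])*1000).round(1)
for n,uv,z in [('jawfrontL',(375,249),.0565),('jfR',(427,249),.0565),('jbL',(376,210),.0565),('jbR',(427,210),.0565),('houseL',(352,96),.056),('houseR',(455,97),.056),('wheelL',(389,29),.056),('wheelR',(420,29),.056),('floorL',(347,100),.02),('floorR',(465,60),.02),('grooveL',(355,140),.02),('grooveR',(450,140),.02),('grooveL2',(358,307),.02),('gR2',(443,307),.02)]:
    print(n,G(atz(d,np.array(uv)/1.5625-.3,z)))
print('tcp',G(d['obs']['ee_pos']))
E
python3 - <<'E'
from h import *
ctrl_d=None
im=None
d=snap('scene','s1.png'); crop('s1.png',240,160,360,260,6.5,'s1c.png')
E
```

```text
jawfrontL [ 33.5 -15. ]
jfR [33.  15.5]
jbL [ 11.  -14.3]
jbR [10.5 14.8]
houseL [-48.5 -26.8]
houseR [-48.8  28.1]
wheelL [-80.   -7.2]
wheelR [-80.3   8.6]
floorL [-50.7 -33.8]
floorR [-73.4  36.5]
grooveL [-28.  -29.4]
grooveR [-28.9  29.6]
grooveL2 [ 80.8 -29.2]
gR2 [80.  29.5]
tcp [67.7  4.9]
```

View pics/s1c.png

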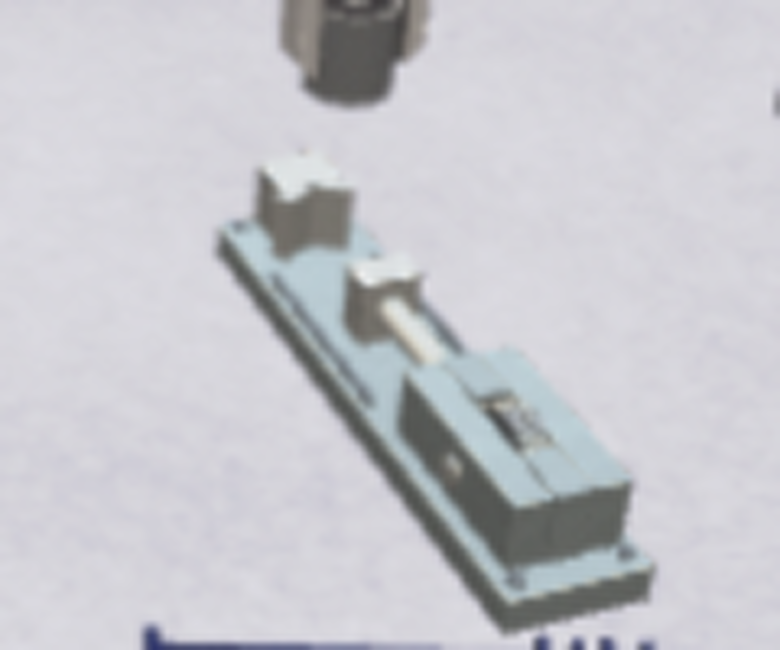

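Call:
{"fn": "jog_arm", "kwargs": {
  "moves": [
    [[0.7,5.5,-20],[0,0,-0.17],36],
    [[0.7,5.5,-50],[0,0,-0.17],36],
    [[0.7,5.5,-80],[0,0,-0.17],36],
    [[0.7,5.5,-98],[0,0,-0.17],36],
    [[0.7,5.5,-100],[0,0,-0.17],36]
  ]
}}

```text
time_s: 5.02
ee_pos: [0.5033, 0.1265, 0.0392]
eef_rot: [-3.141, 0.005, 0.367]
force: [0.3, 0.0, -0.6]
grip_width: 0.042
```

Call:
{"fn": "jog_arm", "kwargs": {
  "moves": [
    [[0,0,-2],[0,0,0],36],
    [[0,0,-4],[0,0,0],36],
    [[0,0,-6],[0,0,0],36],
    [[0,0,-7],[0,0,0],36],
    [[0,0,-7],[0,0,0],36]
  ]
}}

```text
time_s: 5.43
ee_pos: [0.5055, 0.1273, 0.036]
eef_rot: [3.141, -0.001, 0.367]
force: [-0.5, -0.3, -0.7]
grip_width: 0.0419
```

Call:
{"fn": "jog_arm", "kwargs": {
  "moves": [
    [[0,0,-1],[0,0,0],36],
    [[0,0,-2],[0,0,0],36],
    [[0,0,-2],[0,0,0],36]
  ]
}}

```text
time_s: 5.68
ee_pos: [0.5051, 0.1273, 0.0334]
eef_rot: [3.142, -0.0, 0.367]
force: [-1.1, 1.0, -0.7]
grip_width: 0.0418
```

Call:
{"fn": "jog_arm", "kwargs": {
  "moves": [
    [[0,0,-0.5],[0,0,0],36],
    [[0,0,-1],[0,0,0],36],
    [[0,0,-1],[0,0,0],36]
  ]
}}

```text
time_s: 5.93
ee_pos: [0.5052, 0.1273, 0.0326]
eef_rot: [-3.142, -0.0, 0.367]
force: [-1.8, -1.4, 2.7]
grip_width: 0.0421
```

Call:
{"fn": "jog_arm", "kwargs": {
  "moves": [
    [[0,0,0],[0,0,0],46],
    [[0,0,0],[0,0,0],52],
    [[0,0,0],[0,0,0],58],
    [[0,0,0],[0,0,0],64],
    [[0,0,0],[0,0,0],64]
  ]
}}

```text
time_s: 6.35
ee_pos: [0.5052, 0.1272, 0.0324]
eef_rot: [-3.142, 0.0, 0.367]
force: [-0.0, -0.1, 0.0]
grip_width: 0.0636
```

Call:
{"fn": "jog_arm", "kwargs": {
  "moves": [
    [[0,0,15],[0,0,0],64],
    [[0,0,45],[0,0,0],64],
    [[0,0,85],[0,0,0],64],
    [[0,0,125],[0,0,0],64],
    [[0,0,140],[0,0,0],64]
  ]
}}

```text
time_s: 6.77
ee_pos: [0.5066, 0.1275, 0.1778]
eef_rot: [3.14, -0.006, 0.367]
force: [0.7, 0.1, 0.5]
grip_width: 0.0641
```

```bash
python3 - <<'E'
from h import *
d=snap('wrist','w4.png'); print(d['obs']['ee_pos'],d['obs']['eef_rot'],d['obs']['time_s'],d['obs']['grip_width'])
im=cv2.imread('pics/w4.png'); cv2.imwrite('pics/w4b.png',cv2.resize(im,(800,600),interpolation=cv2.INTER_CUBIC))
d=snap('scene','s2.png'); crop('s2.png',240,160,360,260,6.5,'s2c.png')
E
```

```text
[0.50656162 0.12750811 0.17778812] [ 3.14037862 -0.00636781  0.36706986] 6.7667 0.06406782047701436
```

View pics/w4b.png

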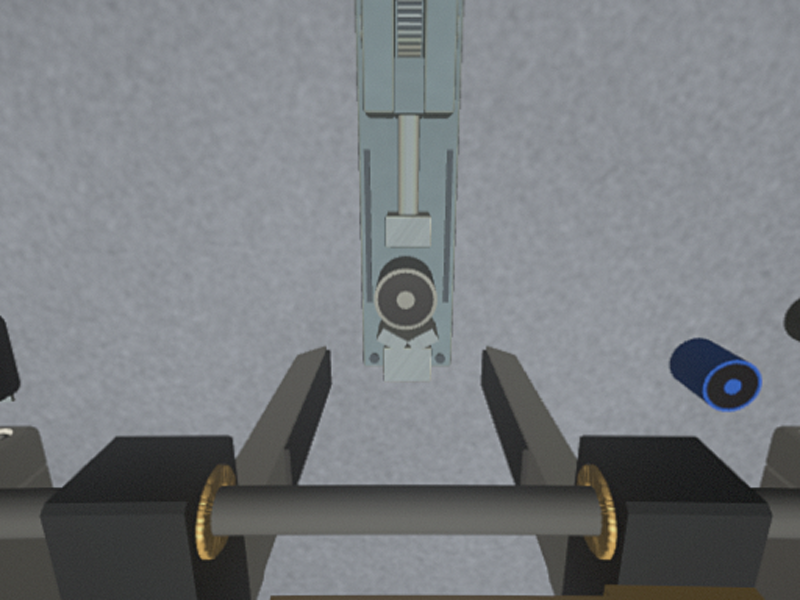

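View pics/s2c.png

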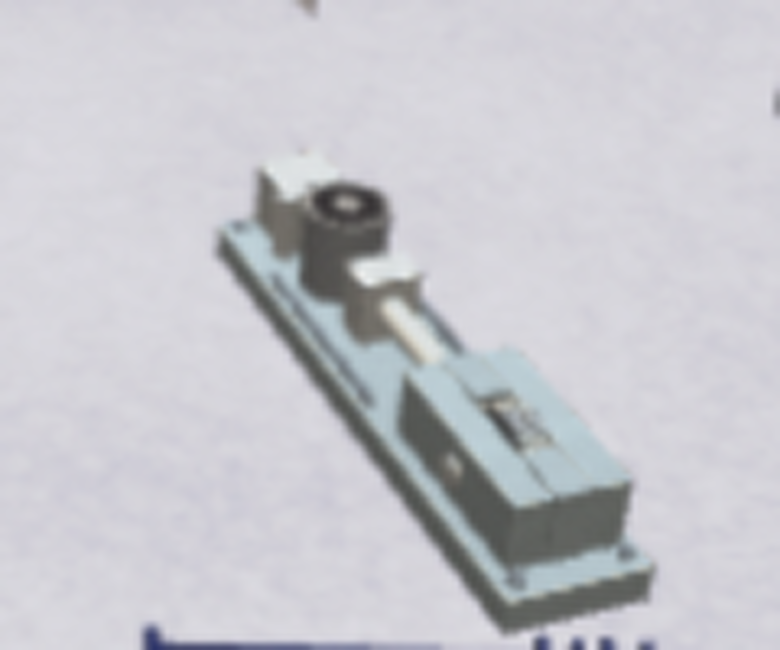

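```bash
python3 - <<'E'
from h import *
o=ctrl.get_obs(); print(o['qpos'].round(3),o['ee_pos'])
q=np.array([.56578668,.14995182,-2.77364342]); c,s=np.cos(q[2]),np.sin(q[2])
for x in (-88,-92,-100): print(x,q[:2]+np.array([c,s])*x/1000)
d=load('w4.png')
G=lambda P:(np.array([[c,s],[-s,c]])@(np.array(P)[:2]-q[:2])*1000).round(1)
print(G(atz(d,np.array((405.5,299.5))/1.5625-.3,.065)))
E
```

```text
[ 0.176  0.262  1.642 -0.     1.232  1.38 ] [0.50639813 0.12748409 0.17557987]
-88 [0.64789657 0.18160566]
-92 [0.65162884 0.18304447]
-100 [0.65909338 0.18592209]
[67.  -1.7]
```

Call:
{"fn": "jog_arm", "kwargs": {
  "moves": [
    [[6,2.4,0],[0,0,1.4],30],
    [[12,4.8,0],[0,0,2.8],10],
    [[18,7.2,0],[0,0,4.2],0],
    [[24,9.6,0],[0,0,5.6],0],
    [[30,12,0],[0,0,7],0]
  ]
}}

```text
time_s: 7.28
ee_pos: [0.5349, 0.1393, 0.1707]
eef_rot: [-3.14, 0.002, 0.984]
force: [0.0, 1.0, 0.1]
grip_width: 0.0343
```

Call:
{"fn": "jog_arm", "kwargs": {
  "moves": [
    [[6,2.4,0],[0,0,1.4],0],
    [[12,4.8,0],[0,0,2.8],0],
    [[18,7.2,0],[0,0,4.2],0],
    [[24,9.6,0],[0,0,5.6],0],
    [[30,12,0],[0,0,7],0]
  ]
}}

```text
time_s: 7.7
ee_pos: [0.5649, 0.1513, 0.1706]
eef_rot: [-3.139, 0.0, 1.595]
force: [-1.1, -0.0, 0.0]
grip_width: 0.0017
```

Call:
{"fn": "jog_arm", "kwargs": {
  "moves": [
    [[6,2.4,0],[0,0,1.4],0],
    [[12,4.8,0],[0,0,2.8],0],
    [[18,7.2,0],[0,0,4.2],0],
    [[24,9.6,0],[0,0,5.6],0],
    [[30,12,0],[0,0,7],0]
  ]
}}

```text
time_s: 8.12
ee_pos: [0.5949, 0.1632, 0.1705]
eef_rot: [-3.139, -0.001, 2.206]
force: [-0.7, 0.3, 0.4]
grip_width: 0.0004
```

Call:
{"fn": "jog_arm", "kwargs": {
  "moves": [
    [[6,2.4,0],[0,0,1.4],0],
    [[12,4.8,0],[0,0,2.8],0],
    [[18,7.2,0],[0,0,4.2],0],
    [[24,9.6,0],[0,0,5.6],0],
    [[30,12,0],[0,0,7],0]
  ]
}}

```text
time_s: 8.53
ee_pos: [0.625, 0.1753, 0.1704]
eef_rot: [-3.14, -0.002, 2.817]
force: [-0.7, -0.3, -0.1]
grip_width: 0.0005
```

Call:
{"fn": "jog_arm", "kwargs": {
  "moves": [
    [[10,3.5,-5],[0,0,1.4],0],
    [[20,6.5,-10],[0,0,2.8],0],
    [[30,10,-20],[0,0,4.2],0],
    [[41,13.5,-35],[0,0,5.6],0],
    [[41,13.5,-50],[0,0,7],0]
  ]
}}

```text
time_s: 8.95
ee_pos: [0.6668, 0.189, 0.1197]
eef_rot: [3.141, -0.002, -2.856]
force: [-0.1, 0.9, -1.3]
grip_width: 0.0003
```

Call:
{"fn": "jog_arm", "kwargs": {
  "moves": [
    [[0,0,0],[0,0,1],0],
    [[0,0,0],[0,0,1],0],
    [[0,0,0],[0,0,1],0],
    [[0,0,0],[0,0,1],0]
  ]
}}

```text
time_s: 9.28
ee_pos: [0.6661, 0.1887, 0.1222]
eef_rot: [-3.142, -0.0, -2.778]
force: [-0.5, 0.0, -0.2]
grip_width: 0.0003
```

```bash
cat >> h.py <<'E'
q=np.array([.56578668,.14995182,-2.77364342]); c,s=np.cos(q[2]),np.sin(q[2])
G=lambda P:(np.array([[c,s],[-s,c]])@(np.array(P)[:2]-q[:2])*1000).round(1)
E
python3 - <<'E'
from h import *
d=snap('wrist','w5.png'); o=d['obs'];print(o['ee_pos'],o['eef_rot'],o['time_s'],o['grip_width'],o['qpos'],G(o['ee_pos']),o['force'])
im=cv2.imread('pics/w5.png'); cv2.imwrite('pics/w5b.png',cv2.resize(im,(800,600),interpolation=cv2.INTER_CUBIC))
d=snap('side','s3.png'); crop('s3.png',200,110,300,220,5.4,'s3c.png')
E
```

```text
[0.66613536 0.18872255 0.1222135 ] [-3.14158640e+00 -7.43178567e-05 -2.77769425e+00] 9.2833 0.00029046376015958553 [ 2.23193691e-01  6.89503737e-01  1.14385129e+00 -1.72016421e-05
  1.30831033e+00 -1.71149658e+00] [-1.076e+02 -1.000e-01] [-0.46966834  0.03744692 -0.22487495]
```

View pics/w5b.png

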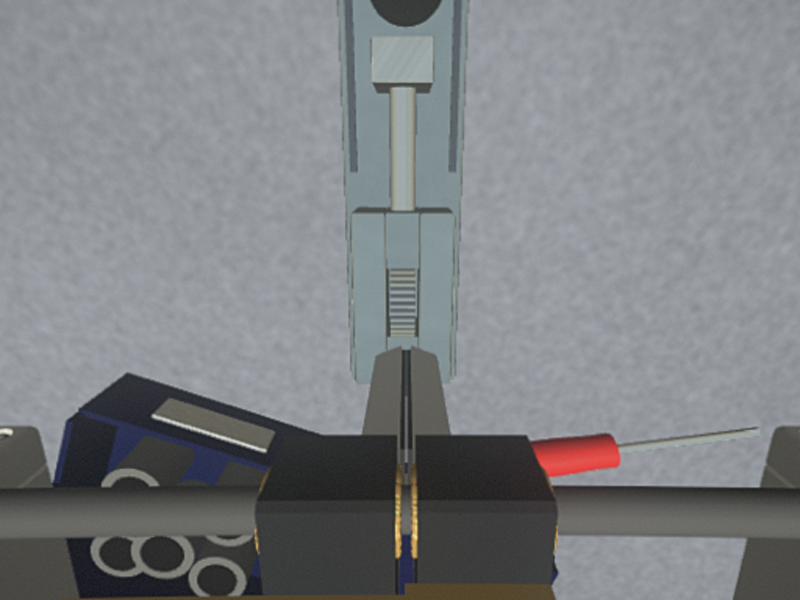

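View pics/s3c.png

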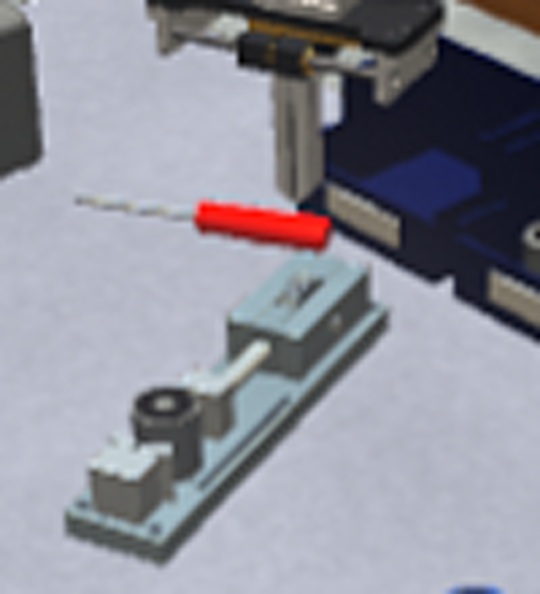

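Call:
{"fn": "jog_arm", "kwargs": {
  "moves": [
    [[0,0,-20],[0,0,0],0],
    [[0,0,-38],[0,0,0],0],
    [[0,0,-48],[0,0,0],0],
    [[0,0,-51],[0,0,0],0],
    [[0,0,-52],[0,0,0],0]
  ]
}}

```text
time_s: 9.8
ee_pos: [0.6661, 0.1887, 0.0702]
eef_rot: [3.142, -0.0, -2.775]
force: [-0.2, -0.7, 0.3]
grip_width: 0.0002
```

Call:
{"fn": "jog_arm", "kwargs": {
  "moves": [
    [[0,0,0],[0,0,0],0],
    [[0,0,0],[0,0,0],0],
    [[0,0,0],[0,0,0],0]
  ]
}}

```text
time_s: 10.05
ee_pos: [0.6666, 0.1888, 0.0714]
eef_rot: [-3.141, 0.001, -2.775]
force: [0.1, -0.1, 0.2]
grip_width: 0.0003
```

Call:
{"fn": "jog_arm", "kwargs": {
  "moves": [
    [[0,0,-0.8],[0,0,0],0],
    [[0,0,-1.6],[0,0,0],0],
    [[0,0,-2.4],[0,0,0],0],
    [[0,0,-3.2],[0,0,0],0],
    [[0,0,-4],[0,0,0],0]
  ]
}}

```text
time_s: 10.47
ee_pos: [0.6662, 0.1888, 0.0663]
eef_rot: [3.142, 0.0, -2.775]
force: [0.6, 0.9, 0.3]
grip_width: -0.0
```

Call:
{"fn": "jog_arm", "kwargs": {
  "moves": [
    [[0,0,-0.3],[0,0,0],0],
    [[0,0,-0.6],[0,0,0],0],
    [[0,0,-0.6],[0,0,0],0]
  ]
}}

```text
time_s: 10.72
ee_pos: [0.6661, 0.1887, 0.0657]
eef_rot: [-3.142, -0.0, -2.775]
force: [-0.0, -1.0, 0.0]
grip_width: 0.0003
```

Call:
{"fn": "jog_arm", "kwargs": {
  "moves": [
    [[0,0,-0.3],[0,0,0],0],
    [[0,0,-0.6],[0,0,0],0],
    [[0,0,-0.6],[0,0,0],0]
  ]
}}

```text
time_s: 10.97
ee_pos: [0.6661, 0.1888, 0.0652]
eef_rot: [3.142, -0.0, -2.775]
force: [0.5, -0.3, 0.2]
grip_width: 0.0004
```

Call:
{"fn": "jog_arm", "kwargs": {
  "moves": [
    [[0,0,-0.2],[0,0,0],0],
    [[0,0,-0.4],[0,0,0],0],
    [[0,0,-0.4],[0,0,0],0]
  ]
}}

```text
time_s: 11.22
ee_pos: [0.6661, 0.1888, 0.0648]
eef_rot: [3.142, -0.0, -2.775]
force: [-0.5, 0.2, -1.0]
grip_width: 0.0005
```

Call:
{"fn": "jog_arm", "kwargs": {
  "moves": [
    [[0,0,-0.2],[0,0,0],0],
    [[0,0,-0.4],[0,0,0],0],
    [[0,0,-0.4],[0,0,0],0]
  ]
}}

```text
time_s: 11.47
ee_pos: [0.6661, 0.1888, 0.0643]
eef_rot: [-3.142, -0.0, -2.775]
force: [-0.1, -0.8, 0.5]
grip_width: 0.0008
```

Call:
{"fn": "jog_arm", "kwargs": {
  "moves": [
    [[0,0,-0.2],[0,0,0],0],
    [[0,0,-0.4],[0,0,0],0],
    [[0,0,-0.4],[0,0,0],0]
  ]
}}

```text
time_s: 11.72
ee_pos: [0.6661, 0.1887, 0.0639]
eef_rot: [-3.142, -0.0, -2.774]
force: [0.1, 0.0, -0.4]
grip_width: 0.0004
```

Call:
{"fn": "jog_arm", "kwargs": {
  "moves": [
    [[0,0,-0.2],[0,0,0],0],
    [[0,0,-0.4],[0,0,0],0],
    [[0,0,-0.4],[0,0,0],0]
  ]
}}

```text
time_s: 11.97
ee_pos: [0.6661, 0.1888, 0.0635]
eef_rot: [3.142, -0.0, -2.775]
force: [-0.2, -0.4, 0.4]
grip_width: 0.0004
```

Call:
{"fn": "jog_arm", "kwargs": {
  "moves": [
    [[0,0,-0.2],[0,0,0],0],
    [[0,0,-0.4],[0,0,0],0],
    [[0,0,-0.4],[0,0,0],0]
  ]
}}

```text
time_s: 12.22
ee_pos: [0.6661, 0.1887, 0.0632]
eef_rot: [3.142, -0.0, -2.775]
force: [-0.7, 0.1, -0.6]
grip_width: 0.0006
```

Call:
{"fn": "jog_arm", "kwargs": {
  "moves": [
    [[0,0,-0.2],[0,0,0],0],
    [[0,0,-0.4],[0,0,0],0],
    [[0,0,-0.4],[0,0,0],0]
  ]
}}

```text
time_s: 12.47
ee_pos: [0.6661, 0.1888, 0.0627]
eef_rot: [-3.142, -0.0, -2.775]
force: [-0.1, -0.4, -0.5]
grip_width: 0.0002
```

Call:
{"fn": "jog_arm", "kwargs": {
  "moves": [
    [[0,0,-0.2],[0,0,0],0],
    [[0,0,-0.4],[0,0,0],0],
    [[0,0,-0.4],[0,0,0],0]
  ]
}}

```text
time_s: 12.72
ee_pos: [0.6661, 0.1887, 0.0623]
eef_rot: [3.142, -0.0, -2.775]
force: [0.1, -0.2, 0.6]
grip_width: 0.0005
```

Call:
{"fn": "jog_arm", "kwargs": {
  "moves": [
    [[0,0,-0.2],[0,0,0],0],
    [[0,0,-0.4],[0,0,0],0],
    [[0,0,-0.4],[0,0,0],0]
  ]
}}

```text
time_s: 12.97
ee_pos: [0.6661, 0.1887, 0.0619]
eef_rot: [3.142, -0.0, -2.775]
force: [-0.8, 0.3, 0.2]
grip_width: 0.0008
```

Call:
{"fn": "jog_arm", "kwargs": {
  "moves": [
    [[0,0,-0.2],[0,0,0],0],
    [[0,0,-0.4],[0,0,0],0],
    [[0,0,-0.4],[0,0,0],0]
  ]
}}

```text
time_s: 13.22
ee_pos: [0.6662, 0.1887, 0.0617]
eef_rot: [-3.142, 0.0, -2.775]
force: [-0.7, 0.1, 1.8]
grip_width: 0.0004
```

Call:
{"fn": "jog_arm", "kwargs": {
  "moves": [
    [[0,0,-0.2],[0,0,0],0],
    [[0,0,-0.2],[0,0,0],0]
  ]
}}

```text
time_s: 13.38
ee_pos: [0.6663, 0.1888, 0.0617]
eef_rot: [-3.142, 0.0, -2.775]
force: [-0.9, -0.5, 3.3]
grip_width: 0.0002
```

Call:
{"fn": "jog_arm", "kwargs": {
  "moves": [
    [[0,0,-0.2],[0,0,0],0],
    [[-0.9,-0.4,-0.2],[0,0,0],0],
    [[-1.9,-0.7,-0.2],[0,0,0],0],
    [[-1.9,-0.7,-0.2],[0,0,0],0]
  ]
}}

```text
time_s: 13.72
ee_pos: [0.6646, 0.1881, 0.0618]
eef_rot: [-3.141, 0.002, -2.775]
force: [1.4, 1.1, 5.8]
grip_width: 0.0005
```

Call:
{"fn": "jog_arm", "kwargs": {
  "moves": [
    [[-0.9,-0.4,0],[0,0,0],0],
    [[-1.9,-0.7,0],[0,0,0],0],
    [[-1.9,-0.7,0],[0,0,0],0]
  ]
}}

```text
time_s: 13.97
ee_pos: [0.6628, 0.1875, 0.062]
eef_rot: [-3.141, 0.002, -2.775]
force: [0.8, 1.0, 6.5]
grip_width: 0.0007
```

Call:
{"fn": "jog_arm", "kwargs": {
  "moves": [
    [[-0.9,-0.4,0.1],[0,0,0],0],
    [[-1.9,-0.7,0.2],[0,0,0],0],
    [[-2.8,-1.1,0.3],[0,0,0],0],
    [[-2.8,-1.1,0.3],[0,0,0],0]
  ]
}}

```text
time_s: 14.3
ee_pos: [0.66, 0.1864, 0.0623]
eef_rot: [-3.141, 0.002, -2.775]
force: [1.0, 0.1, 7.0]
grip_width: 0.0006
```

```bash
cat > j.py <<'E'
import sys
from h import *
fn=sys.argv[1]
d=snap('wrist',fn); o=d['obs'];print(o['time_s'],G(o['ee_pos']),o['force'].round(2))
crop(fn,200,0,320,60,6.5,'z'+fn)
E
python3 j.py w6.png
```

```text
14.3 [-1.011e+02 -1.000e-01] [0.97 0.09 7.01]
```

View pics/zw6.png

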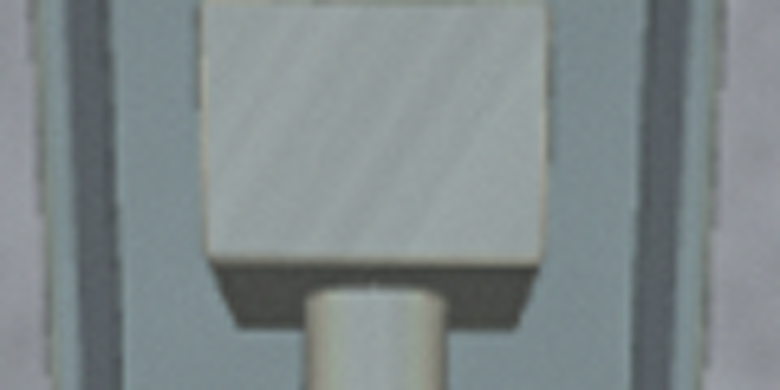

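```bash
python3 - <<'E'
from h import *
d=load('w6.png'); print(G(atz(d,(257.4,40.0),.0565)), G(atz(d,(257.4,.3),.0565)))
E
```

```text
[17.  -0.2] [36.4 -0.2]
```

Call:
{"fn": "jog_arm", "kwargs": {
  "moves": [
    [[-0.9,-0.4,0.2],[0,0,0],0],
    [[-1.9,-0.7,0.35],[0,0,0],0],
    [[-2.8,-1.1,0.5],[0,0,0],0],
    [[-2.8,-1.1,0.5],[0,0,0],0]
  ]
}}

```text
time_s: 14.68
ee_pos: [0.6571, 0.1853, 0.0627]
eef_rot: [-3.141, 0.002, -2.775]
force: [0.6, 0.7, 6.9]
grip_width: 0.0007
```

Call:
{"fn": "jog_arm", "kwargs": {
  "moves": [
    [[-0.9,-0.4,0.2],[0,0,0],0],
    [[-1.9,-0.7,0.4],[0,0,0],0],
    [[-2.8,-1.1,0.55],[0,0,0],0],
    [[-2.8,-1.1,0.55],[0,0,0],0]
  ]
}}

```text
time_s: 15.02
ee_pos: [0.6542, 0.1842, 0.063]
eef_rot: [-3.142, 0.001, -2.775]
force: [0.2, 1.4, 5.0]
grip_width: 0.0008
```

Call:
{"fn": "jog_arm", "kwargs": {
  "moves": [
    [[-0.9,-0.4,0.1],[0,0,0],0],
    [[-1.9,-0.7,0.2],[0,0,0],0],
    [[-2.8,-1.1,0.3],[0,0,0],0],
    [[-2.8,-1.1,0.3],[0,0,0],0]
  ]
}}

```text
time_s: 15.35
ee_pos: [0.6512, 0.183, 0.0631]
eef_rot: [3.142, 0.001, -2.775]
force: [0.2, 1.1, 5.3]
grip_width: 0.0001
```

Call:
{"fn": "jog_arm", "kwargs": {
  "moves": [
    [[0,0,2],[0,0,0],0],
    [[0,0,4],[0,0,0],0],
    [[8,3,4],[0,0,0],0],
    [[15.9,6.1,4],[0,0,0],0],
    [[15.9,6.1,4],[0,0,0],0]
  ]
}}

```text
time_s: 15.77
ee_pos: [0.6674, 0.1892, 0.0664]
eef_rot: [3.142, -0.001, -2.775]
force: [-0.2, -0.3, -0.7]
grip_width: 0.0005
```

```bash
python3 j.py w7.png
```

```text
15.7667 [-109.   -0.] [-0.18 -0.27 -0.7 ]
```

View pics/zw7.png

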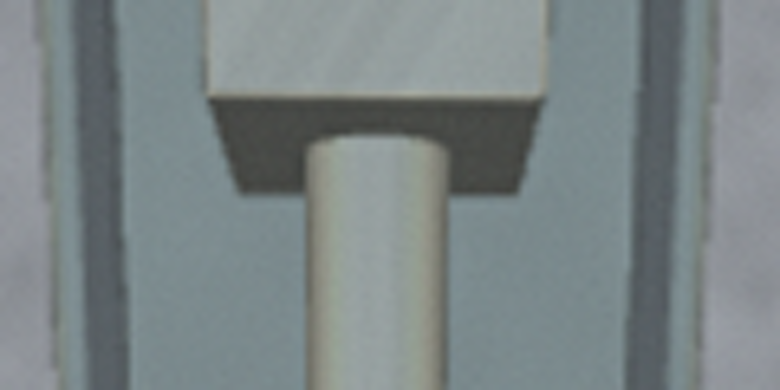

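Call:
{"fn": "jog_arm", "kwargs": {
  "moves": [
    [[0,0,-1],[0,0,0],0],
    [[0,0,-2],[0,0,0],0],
    [[0,0,-3],[0,0,0],0],
    [[0,0,-3.2],[0,0,0],0],
    [[0,0,-3.4],[0,0,0],0]
  ]
}}

```text
time_s: 16.23
ee_pos: [0.6669, 0.189, 0.0636]
eef_rot: [-3.142, -0.0, -2.775]
force: [-0.6, 0.2, 1.7]
grip_width: 0.0005
```

```bash
python3 - <<'E'
from h import *
d=load('w7.png'); print(G(atz(d,(257.4,96/6.5-.3),.0565)))
E
```

```text
[22.9 -0.1]
```

Call:
{"fn": "jog_arm", "kwargs": {
  "moves": [
    [[0,0,-0.2],[0,0,0],0],
    [[0,0,-0.3],[0,0,0],0],
    [[0,0,-0.3],[0,0,0],0]
  ]
}}

```text
time_s: 16.48
ee_pos: [0.6672, 0.1891, 0.0635]
eef_rot: [-3.142, 0.0, -2.775]
force: [-0.1, -1.2, 4.1]
grip_width: 0.0004
```

Call:
{"fn": "jog_arm", "kwargs": {
  "moves": [
    [[-0.9,-0.4,0.0],[0,0,0],0],
    [[-1.9,-0.7,0.1],[0,0,0],0],
    [[-2.8,-1.1,0.2],[0,0,0],0],
    [[-2.8,-1.1,0.2],[0,0,0],0]
  ]
}}

```text
time_s: 16.82
ee_pos: [0.6644, 0.188, 0.0637]
eef_rot: [-3.142, 0.001, -2.775]
force: [1.0, 0.7, 4.0]
grip_width: 0.0004
```

Call:
{"fn": "jog_arm", "kwargs": {
  "moves": [
    [[-0.9,-0.4,0.05],[0,0,0],0],
    [[-1.9,-0.7,0.1],[0,0,0],0],
    [[-2.8,-1.1,0.15],[0,0,0],0],
    [[-2.8,-1.1,0.15],[0,0,0],0]
  ]
}}

```text
time_s: 17.15
ee_pos: [0.6616, 0.1869, 0.064]
eef_rot: [-3.142, 0.001, -2.775]
force: [1.5, 0.7, 6.4]
grip_width: 0.0002
```

Call:
{"fn": "jog_arm", "kwargs": {
  "moves": [
    [[-0.9,-0.4,0.15],[0,0,0],0],
    [[-1.9,-0.7,0.3],[0,0,0],0],
    [[-2.8,-1.1,0.4],[0,0,0],0],
    [[-2.8,-1.1,0.4],[0,0,0],0]
  ]
}}

```text
time_s: 17.48
ee_pos: [0.6588, 0.1858, 0.0642]
eef_rot: [3.142, 0.001, -2.775]
force: [0.9, 1.3, 5.2]
grip_width: 0.0006
```

```bash
python3 j.py w8.png; python3 - <<'E'
from h import *
d=snap('side','s4.png'); crop('s4.png',200,150,290,220,8,'s4c.png')
E
```

```text
17.4833 [-99.7  -0. ] [0.87 1.29 5.22]
```

View pics/s4c.png

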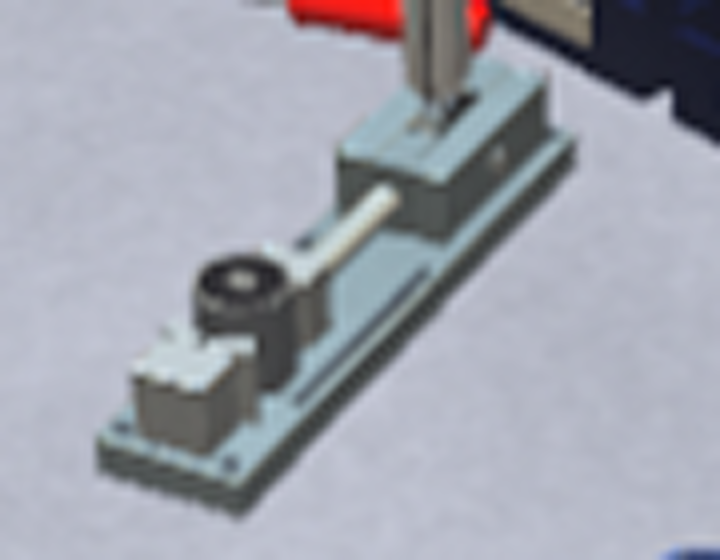

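View pics/zw8.png

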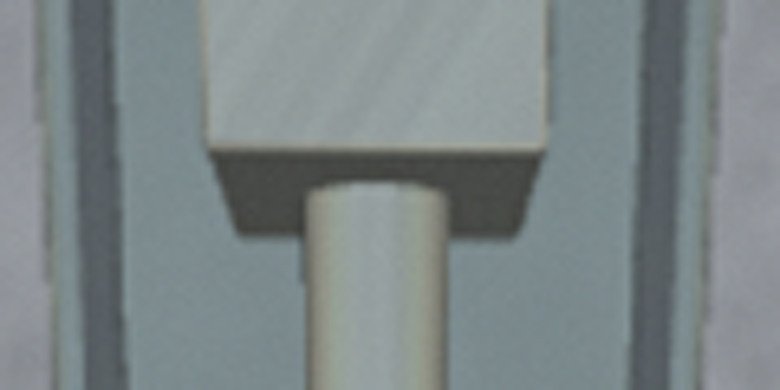

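Call:
{"fn": "jog_arm", "kwargs": {
  "moves": [
    [[-0.9,-0.4,0.1],[0,0,0],0],
    [[-1.9,-0.7,0.2],[0,0,0],0],
    [[-2.8,-1.1,0.25],[0,0,0],0],
    [[-2.8,-1.1,0.25],[0,0,0],0]
  ]
}}

```text
time_s: 17.92
ee_pos: [0.6559, 0.1848, 0.0645]
eef_rot: [3.142, 0.001, -2.775]
force: [0.1, 1.7, 4.7]
grip_width: 0.0003
```

Call:
{"fn": "jog_arm", "kwargs": {
  "moves": [
    [[-0.9,-0.4,0.05],[0,0,0],0],
    [[-1.9,-0.7,0.1],[0,0,0],0],
    [[-2.8,-1.1,0.15],[0,0,0],0],
    [[-2.8,-1.1,0.15],[0,0,0],0]
  ]
}}

```text
time_s: 18.25
ee_pos: [0.6531, 0.1837, 0.0646]
eef_rot: [3.141, 0.001, -2.775]
force: [0.1, 0.7, 5.1]
grip_width: 0.0001
```

Call:
{"fn": "jog_arm", "kwargs": {
  "moves": [
    [[-0.9,-0.4,0.05],[0,0,0],0],
    [[-1.9,-0.7,0.05],[0,0,0],0],
    [[-1.9,-0.7,0.05],[0,0,0],0]
  ]
}}

```text
time_s: 18.5
ee_pos: [0.6511, 0.1829, 0.0646]
eef_rot: [3.142, 0.0, -2.774]
force: [-0.2, 1.1, 5.8]
grip_width: 0.0005
```

```bash
python3 j.py w9.png
```

```text
18.5 [-91.5  -0.1] [-0.17  1.09  5.84]
```

View pics/zw9.png

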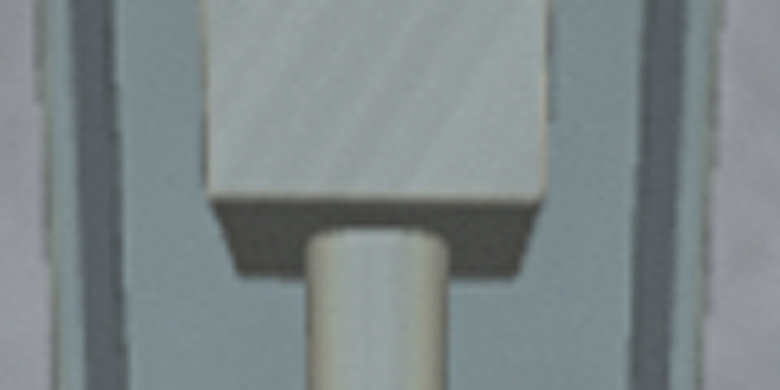

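```bash
python3 - <<'E'
from h import *
for f,r in [('w6.png',262),('w7.png',98),('w8.png',150),('w9.png',198)]:
    print(G(atz(load(f),(257.4,r/6.5-.3),.0565))+6)
E
```

```text
[23.   5.8]
[28.7  5.9]
[33.5  5.9]
[38.   5.9]
```

Call:
{"fn": "jog_arm", "kwargs": {
  "moves": [
    [[0,0,2],[0,0,0],0],
    [[0,0,4],[0,0,0],0],
    [[7,2.7,4],[0,0,0],0],
    [[13.1,5,4],[0,0,0],0],
    [[13.1,5,4],[0,0,0],0]
  ]
}}

```text
time_s: 18.97
ee_pos: [0.6647, 0.188, 0.0679]
eef_rot: [3.142, -0.0, -2.775]
force: [-0.3, 0.3, 0.1]
grip_width: 0.0004
```

Call:
{"fn": "jog_arm", "kwargs": {
  "moves": [
    [[0,0,-1],[0,0,0],0],
    [[0,0,-2],[0,0,0],0],
    [[0,0,-3],[0,0,0],0],
    [[0,0,-3.2],[0,0,0],0],
    [[0,0,-3.4],[0,0,0],0]
  ]
}}

```text
time_s: 19.38
ee_pos: [0.6641, 0.1878, 0.0649]
eef_rot: [3.142, -0.0, -2.775]
force: [-0.4, 0.5, 0.8]
grip_width: 0.0006
```

Call:
{"fn": "jog_arm", "kwargs": {
  "moves": [
    [[0,0,-0.2],[0,0,0],0],
    [[0,0,-0.35],[0,0,0],0],
    [[0,0,-0.35],[0,0,0],0]
  ]
}}

```text
time_s: 19.63
ee_pos: [0.6643, 0.1879, 0.0649]
eef_rot: [-3.142, 0.0, -2.775]
force: [-0.7, -0.3, 2.5]
grip_width: 0.0009
```

Call:
{"fn": "jog_arm", "kwargs": {
  "moves": [
    [[0,0,-0.2],[0,0,0],0],
    [[-0.9,-0.4,-0.2],[0,0,0],0],
    [[-1.9,-0.7,-0.2],[0,0,0],0],
    [[-1.9,-0.7,-0.2],[0,0,0],0]
  ]
}}

```text
time_s: 19.97
ee_pos: [0.6626, 0.1872, 0.0649]
eef_rot: [-3.141, 0.001, -2.775]
force: [1.8, 0.6, 4.9]
grip_width: 0.0006
```

Call:
{"fn": "jog_arm", "kwargs": {
  "moves": [
    [[-0.9,-0.4,0],[0,0,0],0],
    [[-0.9,-0.4,0],[0,0,0],0],
    [[-0.9,-0.4,0],[0,0,0],0]
  ]
}}

```text
time_s: 20.22
ee_pos: [0.6617, 0.1869, 0.0649]
eef_rot: [-3.142, 0.001, -2.775]
force: [1.3, -0.1, 6.4]
grip_width: 0.0007
```

Call:
{"fn": "jog_arm", "kwargs": {
  "moves": [
    [[-0.9,-0.4,0],[0,0,0],0],
    [[-0.9,-0.4,0],[0,0,0],0],
    [[-0.9,-0.4,0],[0,0,0],0]
  ]
}}

```text
time_s: 20.47
ee_pos: [0.6608, 0.1865, 0.0649]
eef_rot: [-3.142, 0.001, -2.775]
force: [1.0, 1.1, 6.4]
grip_width: 0.0007
```

```bash
python3 j.py w10.png
```

```text
20.4667 [-1.018e+02  1.000e-01] [1.   1.11 6.35]
```

View pics/zw10.png

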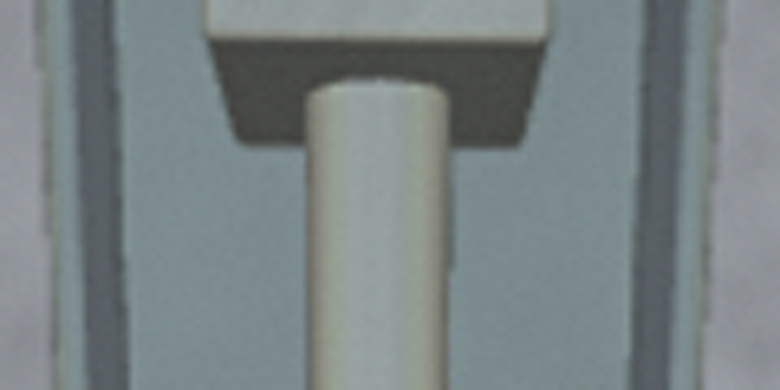

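```bash
python3 - <<'E'
from h import *
print(G(atz(load('w10.png'),(257.4,38/6.5-.3),.0565))+6)
E
```

```text
[39.9  6. ]
```

Call:
{"fn": "jog_arm", "kwargs": {
  "moves": [
    [[-0.5,-0.2,0.05],[0,0,0],0],
    [[-0.9,-0.4,0.05],[0,0,0],0],
    [[-0.9,-0.4,0.05],[0,0,0],0],
    [[-0.9,-0.4,0.05],[0,0,0],0]
  ]
}}

```text
time_s: 20.85
ee_pos: [0.6601, 0.1862, 0.065]
eef_rot: [3.142, 0.002, -2.774]
force: [1.9, 2.0, 5.7]
grip_width: 0.0003
```

Call:
{"fn": "jog_arm", "kwargs": {
  "moves": [
    [[-0.5,-0.2,0],[0,0,0],0],
    [[-0.5,-0.2,0],[0,0,0],0],
    [[-0.5,-0.2,0],[0,0,0],0]
  ]
}}

```text
time_s: 21.1
ee_pos: [0.6597, 0.186, 0.065]
eef_rot: [-3.141, 0.002, -2.775]
force: [3.4, 2.2, 5.5]
grip_width: 0.0008
```

Call:
{"fn": "jog_arm", "kwargs": {
  "moves": [
    [[0,0,0],[0,0,0],0],
    [[0,0,0],[0,0,0],0]
  ]
}}

```text
time_s: 21.27
ee_pos: [0.6596, 0.186, 0.065]
eef_rot: [-3.142, 0.002, -2.775]
force: [3.7, 1.7, 5.6]
grip_width: 0.0007
```

```bash
python3 j.py w11.png; python3 - <<'E'
from h import *
d=snap('side','s5.png'); crop('s5.png',200,150,290,220,8,'s5c.png'); print(ctrl.get_obs()['force'])
E
```

```text
21.2667 [-1.005e+02  1.000e-01] [3.73 1.7  5.59]
[4.42515301 1.80105352 5.68025526]
```

View pics/s5c.png

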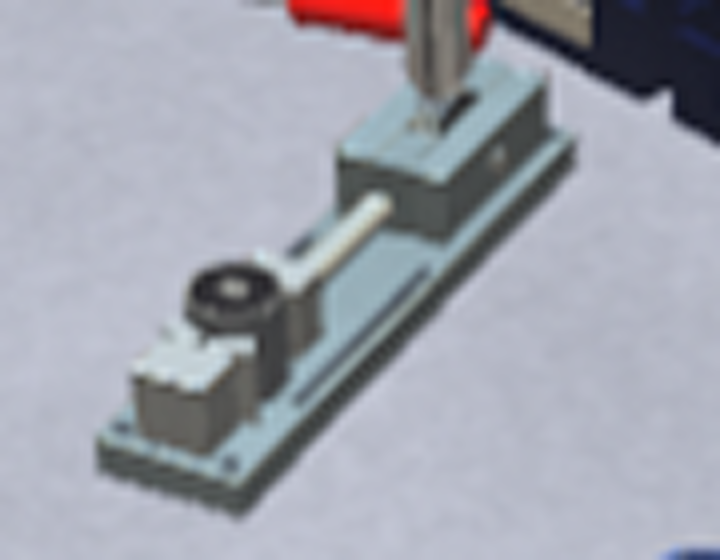

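View pics/zw11.png

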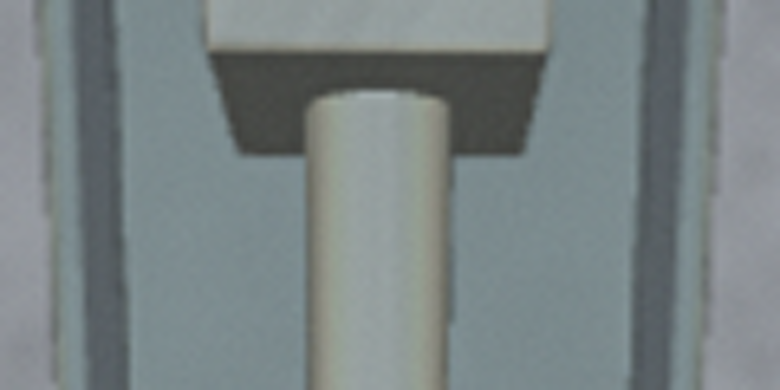

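Call:
{"fn": "jog_arm", "kwargs": {
  "moves": [
    [[0,0,1.5],[0,0,0],0],
    [[0,0,6],[0,0,0],0],
    [[0,0,30],[0,0,0],0],
    [[0,0,60],[0,0,0],0],
    [[0,0,70],[0,0,0],0]
  ]
}}

```text
time_s: 21.78
ee_pos: [0.66, 0.1858, 0.1385]
eef_rot: [-3.141, 0.004, -2.775]
force: [1.1, 0.3, 0.9]
grip_width: 0.0007
```

Call:
{"fn": "jog_arm", "kwargs": {
  "moves": [
    [[-30,-11,20],[0,0,0],0],
    [[-60,-22,40],[0,0,0],0],
    [[-90,-33,50],[0,0,0],0],
    [[-90,-33,50],[0,0,0],0],
    [[-90,-33,50],[0,0,0],0]
  ]
}}

```text
time_s: 22.2
ee_pos: [0.5685, 0.1524, 0.1853]
eef_rot: [-3.141, 0.001, -2.775]
force: [0.6, 0.4, 0.7]
grip_width: 0.0005
```

```bash
python3 - <<'E'
from h import *
d=snap('wrist','w12.png'); o=d['obs'];print(o['time_s'],o['ee_pos'],o['force'].round(2))
crop('w12.png',190,20,330,210,3.1,'zw12.png')
d=snap('scene','s6.png'); crop('s6.png',240,160,360,260,6.5,'s6c.png')
E
```

```text
22.2 [0.56854557 0.15243034 0.18526823] [0.6  0.4  0.74]
```

View pics/zw12.png

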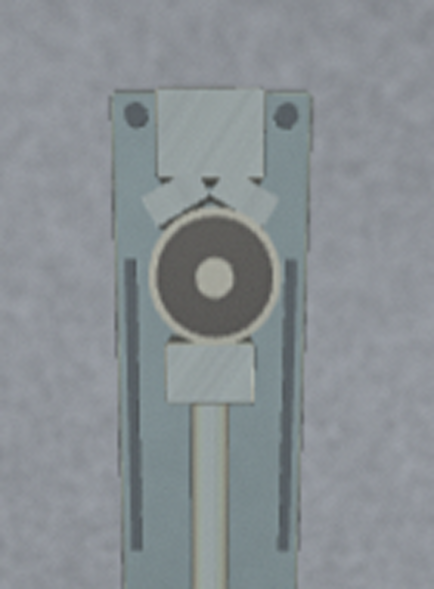

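View pics/s6c.png

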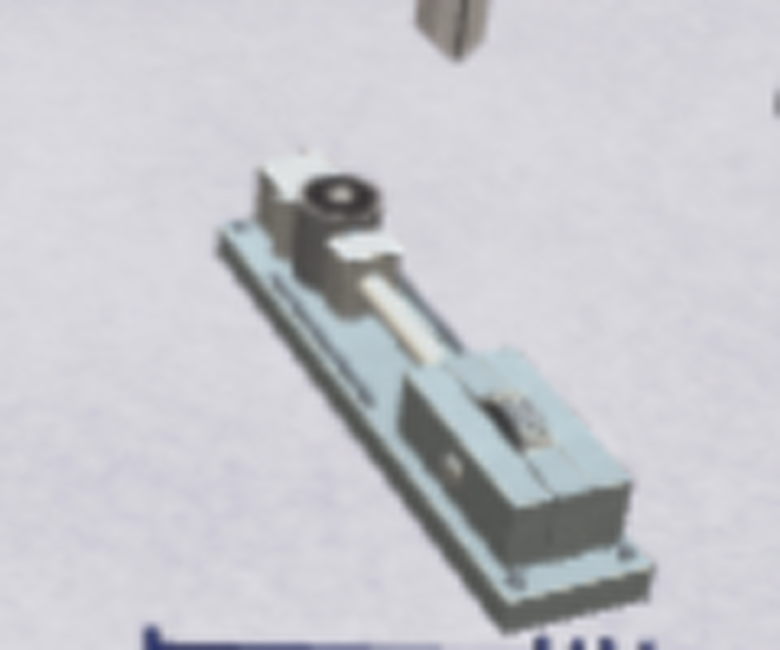

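```bash
python3 - <<'E'
from h import *
d=load('w12.png')
t=lambda u,v,z:G(atz(d,(u/3.1+190-.3,v/3.1+20-.3),z))
print('coup',t(214.5,276.5,.065),'coup inner',t(215,277.5,.065))
print('jaw front',t(167,343,.0565),t(255,343,.0565),'back',t(168,404,.0565),t(254,404,.0565))
print('V back',t(157,90,.056),t(264,90,.056),'vtips',t(142,200,.056),t(279,198,.056))
crop('w12.png',225,70,290,160,6.6,'zw12b.png')
im=cv2.imread('pics/w12.png')
E
```

```text
coup [75.2 -1.9] coup inner [74.9 -2.1]
jaw front [53.8 14. ] [ 53.8 -15.3] back [33.5 14. ] [ 33.5 -15.2]
V back [130.   15.7] [130.  -17.2] vtips [98.4 21.2] [ 99.  -22.5]
```

View pics/zw12b.png

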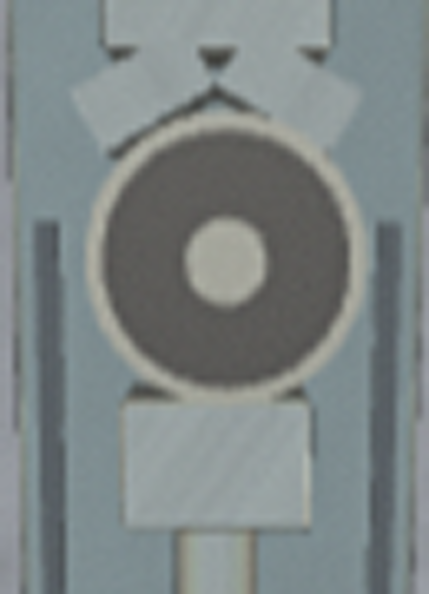

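Call:
{"fn": "jog_arm", "kwargs": {
  "moves": [
    [[20,8,-20],[0,0,0],0],
    [[40,16,-40],[0,0,0],0],
    [[40,16,-50],[0,0,0],0],
    [[40,16,-50],[0,0,0],0],
    [[40,16,-50],[0,0,0],0]
  ]
}}

```text
time_s: 22.72
ee_pos: [0.6089, 0.1687, 0.1334]
eef_rot: [3.141, -0.002, -2.774]
force: [0.8, -0.4, -0.2]
grip_width: 0.0006
```

```bash
python3 - <<'E'
from h import *
d=snap('wrist','w13.png'); o=d['obs'];print(o['time_s'],o['ee_pos'],o['force'].round(2))
crop('w13.png',190,0,330,120,5,'zw13.png')
E
```

```text
22.7167 [0.60886442 0.16869901 0.13337546] [ 0.76 -0.39 -0.23]
```

View pics/zw13.png

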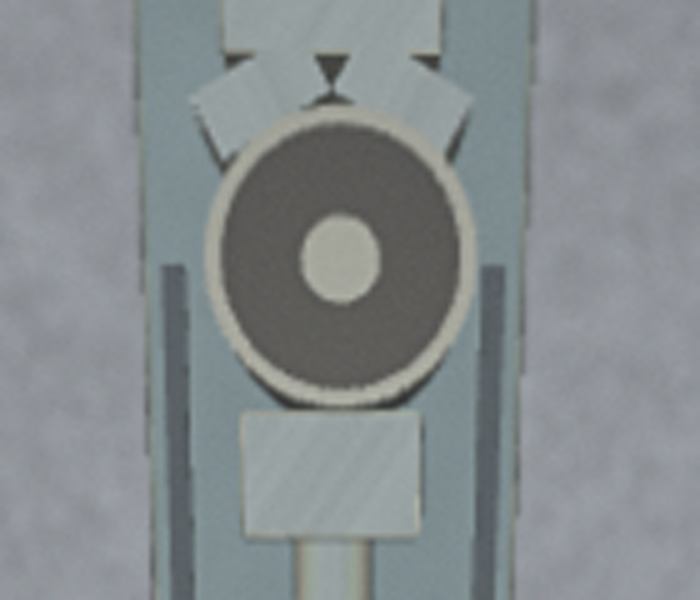

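```bash
python3 - <<'E'
from h import *
d=load('w13.png')
t=lambda u,v,z:G(atz(d,(u/5+190-.3,v/5-.3),z))
print('coup',t(341,258,.065),'jawfront',t(241,411,.0565),t(420,411,.0565),'V',t(332,88,.056))
print(ctrl.hand_in())
E
```

```text
coup [75.2 -2. ] jawfront [53.9 14.5] [ 53.8 -14.9] V [100.4  -0.6]
the job is handed in; nothing more can be done
None
```

I stood the coupling on the gauge floor, let go of it, and closed the jaw with two and a half fingertip strokes over the thumbwheel. I pressed with about 4–7 N. I stopped when the drag along the rim rose from about 1.5 N to about 4.5 N, which I work out as roughly 5 N at the jaw. Then I lifted clear and handed the job in at about 22.7 s of the 69 s. `hand_in` gave no verdict.

**What agreed:** The last wrist pictures show the coupling upright against both the jaw and the V. Its axis is at gauge x ≈ 75.2 mm and the jaw face at ≈ 53.9 mm, against nominal values of 75 and 54 mm. The robot was touching nothing when I handed in.

**What disagreed:** The coupling is not centred in the V. It sits about 1.4 mm to one side of the jaw and V centre line (2.0 mm to one side in my fitted gauge frame), and probably rests more on one wall. That is within the 3 mm tolerance, so I left it.

**What I could not check:** I had no way to measure the clamping force left after lifting. I relied on the stated wheel friction to hold the jaw.

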